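# Tighten a wheelbarrow wheel and stack its axle shims

### The arm

A 6-joint arm with a two-finger parallel gripper is mounted at the origin on the work surface. World frame = base frame: x ahead of the robot, y to its left, z up, the work surface at z = 0. Lengths are in m, angles in rad, forces in N, time in s.
With the tool pointing down it reaches from about 0.425 to 0.95 m from the base axis. Payload 3.5 kg.
Tool frame: the origin (TCP) lies on the centre line of the jaws, within the pads' length; the fingertips stand 14 mm ahead of it and the grasp point (between the pads) lies 5 mm behind it (ctrl.finger_overhang is the distance from the TCP to the fingertips, in m); z points along the fingers, y is the line along which they close (so a half turn about z gives the same grasp; the last joint's range is limited). The gripper opens to 85 mm and grips with 20 to 120 N. Pads are 22 mm wide; open, the fingers measure 114 mm over their backs; the gripper's body (76 mm by 85 mm) begins 54 mm behind the grasp point. The pads swing forward as they close: fully open they stand 13 mm farther back than shut.
Start: joints at [1.062, 0.286, 1.577, -0, 1.279, -0.15], TCP at [0.237, 0.632, 0.245] pointing down, gripper open.
Joint ranges: [-2.77, 2.77], [-0.9, 2.22], [0.21, 2.48], [-1.53, 4.67], [0.24, 2.81], [-2.84, 2.84]. Speed limits (rad/s): [2.79, 2.79, 3.14, 3.14, 3.14, 3.14].

### API

Orientations are given as a unit quaternion [x, y, z, w].
In Python, from plant import ctrl gives the robot as it stands.
- The arm moves only by the tool send_rows, never from a script. Its argument "moves" is text: rows parted by semicolons, each of 7 numbers parted by spaces: the turn, a rotation vector about the tool's x, y, z in units of 360 degrees (1.0 is 360 degrees), then the shift along the tool's x, y, z in units of 20 cm (1.0 is 20 cm), then the gripper's target within -1 to 1 (fully open at 1, half-way at 0, shut at -1). A call has 1 to 12 rows; each row is the pose to reach, as a shift and turn from the pose commanded when the call began, along the tool's axes at that moment, turning the shorter way round; what a row does not reach only later rows make up. A row lasts 1/8 s, in which the tool goes at most 62.5 mm and 10.7 degrees, less where a joint would pass 70% of its speed; a pose out of reach is approached as far as the arm can. A call with a number of a shift or a turn outside -1 to 1 is refused whole. A call with a gripper value outside its range is refused whole. The fingers move at their own pace and stop on an object; "newtons" is the grip in N (left out, the last holds). Time passes only in rows, so rows that repeat a pose let the fingers close. It gives the time, the measured TCP pose, the force, the opening and the grip force at its end, in the units of the state.
- ctrl.get_state(): the state, without advancing time (a new reading comes with each control period).
- ctrl.read_camera(name): name is "side" or "top"; returns a dict with "image" (480x640x3 uint8, red, green, blue), "fovy" (degrees; the focal length in pixels is half the picture's height over the tangent of half this angle, whatever the lens; pixels are square), "cx", "cy" (the principal point, pixels), "extrinsics" (4x4, takes a point from camera to world coordinates). Camera axes: x right, y up, looking along -z (the intrinsics and any distortion apply to the point x, -y, -z); pixel columns grow to the right and rows downward; lengths in m; the calibration is good to about 2 mm. A picture is of the moment at which its call begins. There is no depth.
- ctrl.sign_off(): hands the job in; it is judged then, once.
The state is a dict: "time": time; "qpos": joint angles; "dq": joint speeds; "joint_efforts": joint torques, N m; "eef_pos": TCP position; "tcp_rot": TCP orientation; "contact_force": force on the tool from outside, world axes, zero at the start; "wrist_torque": the same for the moment, N m; "opening": opening from 0.0 (shut) to 1.0 (fully open); "finger_force": force on a finger pad.
Only numpy, scipy, OpenCV 4.12 (cv2) and the standard library are available. Lean on these libraries where they do the work, as an engineer would, in place of code of your own. Each camera call takes 0.05 s, during which the arm holds its last target. There are 200 camera calls.

### The job

Tighten the wheelbarrow wheel's three winged spoke nipples (clockwise, looking in at the rim from outside), in order from the robot's left to its right: two quarter turns on the left one, then one on the top one, then three on the right one, without overtightening, so that each wing ends lined up with the rim (left) or square across it (top and right). Stack all the thin shims (there are two or three) flat, one on the other, in the middle of the dark axle plate and lined up with its long side; they lie too snugly in their wooden rack for fingers, so slide each along its channel until it hangs a little over the bench's right-hand edge and grip it there by its long sides. Leave the standing spray can and the jar where they are.

Things in the scene. Friction and masses are not known exactly. Their poses are not given: they have to be found in the camera images.
- wheel: Bare wheelbarrow wheel, 290 mm across the rim and 46 mm wide (52 mm over its flanges), clamped upright in a green stand screwed to the bench; it cannot turn. Origin under the centre of the stand's foot; x runs along the axle (away from the robot, within 0.2 rad), y to the robot's left, z up. The axle is 165 mm above the origin; the rim's outside face is 145 mm from the axle. Ten steel spokes, 36 degrees apart; the other nipples are plain low brass studs, 6 mm high.
- nip_left (a joint): Angle of the winged brass spoke nipple on the side of the rim towards the robot's left (the wheel's +y side), its axis leaning 36 degrees to that side. 0 when its wing lies in line with the rim (along the tyre's running direction); grows as it is turned clockwise seen from outside the rim, looking in towards the axle, which tightens it; one quarter turn is 1.571. Starts within 0.2 of 0, can go from -0.6 to 7.0, rubs with about 0.06 N m and stays where it is left.
- wing_left (a point): Centre of the wing of that nipple, 21.5 mm outside the rim's face, on the nipple's axis. z points outward along the nipple's axis; y runs along the wing, x across its thickness; x and y turn with it. The wing is a brass bar 36 mm long (y), 10 mm thick (x), 26 mm high (z), on a collar 20 mm across and 9 mm high that stands on the rim.
- nip_top (a joint): Angle of the winged brass spoke nipple at the very top of the rim, its axis vertical. 0 when its wing lies in line with the rim (along the tyre's running direction); grows as it is turned clockwise seen from outside the rim, looking in towards the axle, which tightens it; one quarter turn is 1.571. Starts within 0.2 of 0, can go from -0.6 to 7.0, rubs with about 0.06 N m and stays where it is left.
- wing_top (a point): Centre of the wing of that nipple, 21.5 mm outside the rim's face, on the nipple's axis. z points outward along the nipple's axis; y runs along the wing, x across its thickness; x and y turn with it. The wing is a brass bar 36 mm long (y), 10 mm thick (x), 26 mm high (z), on a collar 20 mm across and 9 mm high that stands on the rim.
- nip_right (a joint): Angle of the winged brass spoke nipple on the side of the rim towards the robot's right (the wheel's -y side), its axis leaning 36 degrees to that side. 0 when its wing lies in line with the rim (along the tyre's running direction); grows as it is turned clockwise seen from outside the rim, looking in towards the axle, which tightens it; one quarter turn is 1.571. Starts within 0.2 of 0, can go from -0.6 to 7.0, rubs with about 0.06 N m and stays where it is left.
- wing_right (a point): Centre of the wing of that nipple, 21.5 mm outside the rim's face, on the nipple's axis. z points outward along the nipple's axis; y runs along the wing, x across its thickness; x and y turn with it. The wing is a brass bar 36 mm long (y), 10 mm thick (x), 26 mm high (z), on a collar 20 mm across and 9 mm high that stands on the rim.
- axle_plate_top (a point): Centre of the upper face of the dark flat steel axle plate, 150 x 110 x 10 mm, fixed flat on the bench; its face is 10 mm above the bench. x runs along its long side, z up. The shims are stacked here.
- shim1_mid (a point): Centre of a thin plain metal shim, 110 x 60 x 3 mm, about 150 g, a dark round bolt hole near each end; x along its length, y across, z up. Starts flat in the rack's channel at x = -85 mm, its length along it, 2 mm of play on either side. None if absent (two or three are there). Slides when pressed on with the fingertips and drawn along; 40 mm can overhang the edge without tipping.
- shim2_mid (a point): Centre of a thin plain metal shim, 110 x 60 x 3 mm, about 150 g, a dark round bolt hole near each end; x along its length, y across, z up. Starts flat in the rack's channel at x = 0 mm, its length along it, 2 mm of play on either side. None if absent (two or three are there). Slides when pressed on with the fingertips and drawn along; 40 mm can overhang the edge without tipping.
- shim3_mid (a point): Centre of a thin plain metal shim, 110 x 60 x 3 mm, about 150 g, a dark round bolt hole near each end; x along its length, y across, z up. Starts flat in the rack's channel at x = +85 mm, its length along it, 2 mm of play on either side. None if absent (two or three are there). Slides when pressed on with the fingertips and drawn along; 40 mm can overhang the edge without tipping.
- rack_mouth (a point): Middle of the shim rack's mouth, on the bench top, on the very rim of the bench's right-hand edge. x runs along the straight edge (as world x), y inward over the bench, z up; at negative y there is only air. The bench is 40 mm thick.
- shim_rack: Shim rack, same origin and axes as rack_mouth: four pale wooden battens 10 mm high, screwed to the bench square to its edge, from 5 to 225 mm inward of it. Between them lie three straight channels 64 mm wide, centred at x = -85, 0 and +85 mm, the bench top as floor, open above and towards the edge.
- spray_can_mid (a point): Bystander: standing spray can, 60 mm across, 190 mm high; its centre.
- jar_mid (a point): Bystander: standing glass jar with lid, 72 mm across, 85 mm high; its centre.
Things that resemble listed ones, but are neither listed nor needed, are in the scene too. There is more than one size of the part that bears axle_plate_top; the job needs the larger.

How it is judged:
On the way, in this order (a step that is already met when the one before it is completed fails the run):
1. the left nipple stands two quarter turns tighter (joint at 3.14 rad, +-0.3) (value of joint nip_left between 2.8416 and 3.4416 rad), for 0.2 s.
2. the top nipple stands one quarter turn tighter (joint at 1.57 rad, +-0.3) (value of joint nip_top between 1.2708 and 1.8708 rad), for 0.2 s.
3. the right nipple stands three quarter turns tighter (joint at 4.71 rad, +-0.3) (value of joint nip_right between 4.4124 and 5.0124 rad), for 0.2 s.
At the end, for the whole second after the job is handed in: Left, top and right nipples at 3.14, 1.57 and 4.71 rad, each +-0.30. Every shim present rests flat (0.06 rad) on the axle plate or other shims there, centre within 15 mm of the plate's centre seen from above, length within 0.2 rad of its long side (all of step 1 and all of step 2 and all of step 3 and horizontal distance between each of shim1_mid, shim2_mid, shim3_mid and axle_plate_top below 0.015 m and angle between the x axis of each of shim1_mid, shim2_mid, shim3_mid and the x axis of axle_plate_top, either way round below 0.2 rad and angle between each of shim1_mid, shim2_mid, shim3_mid's own z axis and vertical below 0.06 rad and z of shim1_mid in the frame of axle_plate_top between 0 and 0.0105 m and z of shim2_mid in the frame of axle_plate_top between 0 and 0.0105 m and z of shim3_mid in the frame of axle_plate_top between 0 and 0.0105 m and linear speed of each of shim1, shim2, shim3 below 0.02 m/s); the robot touches nothing.
It fails at once if the left nipple is turned more than 0.7 rad past its count (value of joint nip_left above 3.8416 rad).
It fails at once if the top nipple is turned more than 0.7 rad past its count (value of joint nip_top above 2.2708 rad).
It fails at once if the right nipple is turned more than 0.7 rad past its count (value of joint nip_right above 5.4124 rad).
It fails at once if the spray can or the jar is moved more than 50 mm (distance of any of spray_can_mid, jar_mid from where it was at the start of the episode above 0.05 m).
Of shim1, shim2, shim3 only 2 to 3 are there at a start; the rules pass over those that are not, and their reading is None.
At some moment in a run one of shim1, shim2, shim3 may be knocked a few centimetres aside while the robot is not near it.
Once in a run the grip may slacken for a moment while it holds something.
It also fails if it takes over 210 s, if anything falls off the work surface, if the arm or the gripper's body presses on something with over 40 N, if the wrist force passes 120 N, or if a joint passes its speed limit or range.

## Working session

There is one attempt and no reset: what is moved stays moved. The work goes in short steps, Python scripts to look and compute and a tool call to move; the robot and the scene stay as the last step left them, time stands still between calls to the robot, and variables do not carry over. Pictures are saved under pics/ and viewed, at most 14 in all, crops included, and the job is handed in when it is done.

Besides the shell and the picture viewer there is one more tool, called after ">>>" in YAML: its name, and indented under it one key for each argument. send_rows: Moves the arm, as the interface text tells. Its arguments: {"type":"object","properties":{"moves":{"type":"string"},"newtons":{"type":"number"}},"required":["moves"]}

```bash
ls; mkdir -p pics; python3 - <<'E'
from plant import ctrl
import cv2,numpy as np
print(ctrl.get_state(), ctrl.finger_overhang)
for n in("side","top"):
    d=ctrl.read_camera(n); cv2.imwrite(f"pics/{n}0.png",d["image"][:,:,::-1])
    print({k:v for k,v in d.items() if k!="image"})
E
```

```text
pics
{'time': 0.0, 'qpos': array([ 1.06200305e+00,  2.87188958e-01,  1.57816025e+00,  2.91351733e-05,
        1.27860463e+00, -1.50020449e-01]), 'dq': array([-5.84258602e-04,  1.18268598e-04,  5.20856009e-05,  9.86531630e-04,
        1.85613581e-03,  1.39607187e-03]), 'joint_efforts': array([-1.33399080e-03, -4.05983484e+01, -2.92624640e+01, -1.55909838e-04,
        5.81917862e-03, -2.95086920e-06]), 'eef_pos': array([0.23668451, 0.63148422, 0.24394068]), 'tcp_rot': array([ 1.78429888e-01,  9.83951920e-01, -1.11260472e-03, -3.95095127e-04]), 'contact_force': array([-0.14293614, -0.01916381,  0.35559625]), 'wrist_torque': array([ 0.012607  , -0.02059113,  0.0272327 ]), 'finger_force': 0.0, 'opening': 1.003396166611992} 0.014
{'fovy': 46.068127970429664, 'cx': 320.493218864213, 'cy': 243.97064946577748, 'extrinsics': array([[-0.99916543,  0.03550589, -0.02019358,  0.47804864],
       [-0.039919  , -0.7440356 ,  0.6669464 ,  1.00377465],
       [ 0.00865578,  0.6671959 ,  0.744832  ,  1.2834397 ],
       [ 0.        ,  0.        ,  0.        ,  1.        ]])}
{'fovy': 57.4929393196592, 'cx': 328.09455041906284, 'cy': 243.72356850902224, 'extrinsics': array([[-0.01794834,  0.99718259, -0.07283358,  0.43288771],
       [-0.9997208 , -0.01901821, -0.01402237,  0.0078256 ],
       [-0.01536803,  0.07256157,  0.99724553,  1.1149893 ],
       [ 0.        ,  0.        ,  0.        ,  1.        ]])}
```

View pics/side0.png

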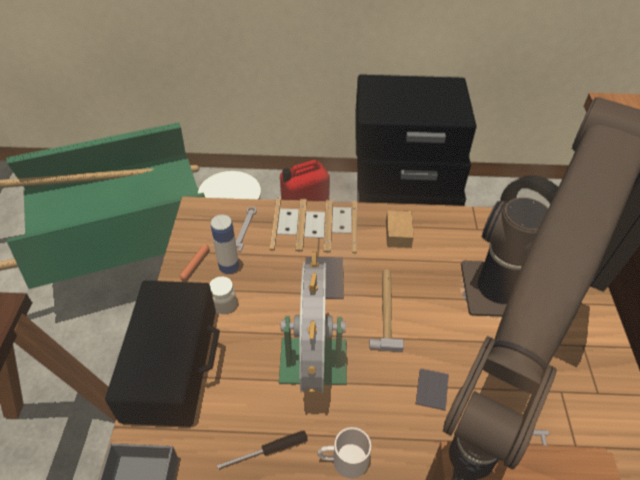

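View pics/top0.png

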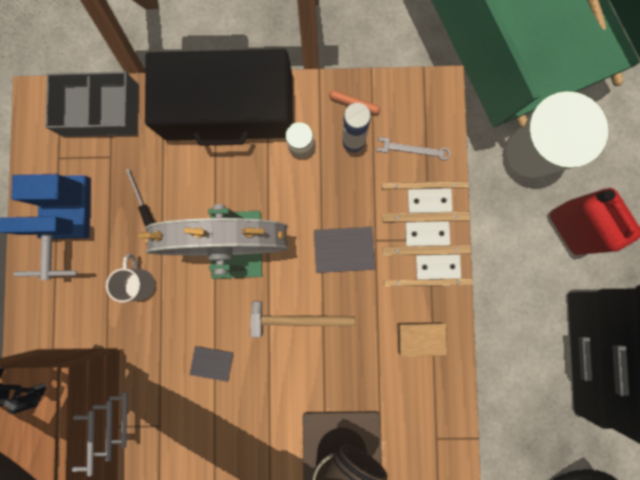

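Top: wheel ridge spans (140–288, 235), shims at (430,200), (428,233), (438,267); dark plates at (345,250) (about 60×43 px, so 150×110 mm: the larger one) and (211,363) (smaller, decoy); spray can at (356,125), jar at (299,138). Side: brass nipples at (314,262), (313,284), (312,330), (312,375). Next: crops of the wheel and the plates.

```bash
cat > h.py <<'E'
import numpy as np,cv2
from scipy.spatial.transform import Rotation as R
from plant import ctrl
def ray(d,u,v):
    f=240/np.tan(np.radians(d["fovy"]/2)); E=d["extrinsics"]
    r=E[:3,:3]@np.array([(u-d["cx"])/f,-(v-d["cy"])/f,-1]); return E[:3,3],r/np.linalg.norm(r)
def onz(d,u,v,z):
    o,r=ray(d,u,v); return o+r*(z-o[2])/r[2]
def proj(d,p):
    f=240/np.tan(np.radians(d["fovy"]/2)); E=d["extrinsics"]
    c=E[:3,:3].T@(np.asarray(p)-E[:3,3]); return d["cx"]-f*c[0]/c[2],d["cy"]+f*c[1]/c[2]
def tri(d1,p1,d2,p2):
    a,r=ray(d1,*p1);b,s=ray(d2,*p2)
    t=np.linalg.lstsq(np.c_[r,-s],b-a,rcond=None)[0]
    x,y=a+r*t[0],b+s*t[1]; return (x+y)/2,np.linalg.norm(x-y)
def load(n): 
    import pickle; return pickle.load(open(n,"rb"))
E
python3 - <<'E'
from h import *
import pickle
T=ctrl.read_camera("top");S=ctrl.read_camera("side");pickle.dump((T,S),open("c0.pkl","wb"))
cr=lambda d,x,y,w,h,k:cv2.resize(d["image"][y:y+h,x:x+w,::-1],None,fx=k,fy=k,interpolation=cv2.INTER_CUBIC)
a=cr(T,130,195,250,90,3.2);b=cr(S,265,235,125,165,2.0)
a2=np.vstack([a,np.zeros((600-a.shape[0],800,3),np.uint8)])
b2=cr(S,270,240,90,160,1.9); a2[292:292+b2.shape[0],:b2.shape[1]]=b2
c=cr(T,180,335,60,55,3.2);a2[292:292+c.shape[0],300:300+c.shape[1]]=c
cv2.imwrite("pics/crop1.png",a2)
def blobs(d,m,mn):
    n,l,s,c=cv2.connectedComponentsWithStats(m.astype(np.uint8))
    return [(c[i].round(1),s[i]) for i in range(1,n) if s[i,4]>mn]
for n,d in(("T",T),("S",S)):
    h=cv2.cvtColor(d["image"],cv2.COLOR_RGB2HSV).astype(int)
    m=(h[...,0]>12)&(h[...,0]<28)&(h[...,1]>150)&(h[...,2]>110)
    print(n,[b for b in blobs(d,m,15)])
    m=(h[...,1]<40)&(h[...,2]>200); 
    print("white",blobs(d,m,150))
# dark plate / shims in top
h=cv2.cvtColor(T["image"],cv2.COLOR_RGB2HSV).astype(int)
m=((h[...,1]<70)&(h[...,2]<110)).astype(np.uint8); 
for c in cv2.findContours(m,0,2)[0]:
    if 500<cv2.contourArea(c)<6000: print("dark",cv2.minAreaRect(c))
E
```

```text
T []
white [(array([568.9, 128.9]), array([ 531,   92,   77,   75, 4578], dtype=int32)), (array([356.9, 114.6]), array([346, 104,  23,  22, 407], dtype=int32)), (array([298.8, 134.8]), array([287, 123,  25,  25, 486], dtype=int32)), (array([429.5, 200.3]), array([409, 189,  42,  23, 832], dtype=int32)), (array([427.6, 233.3]), array([407, 222,  42,  23, 859], dtype=int32)), (array([438.1, 266.5]), array([417, 255,  43,  24, 873], dtype=int32)), (array([132.7, 285.2]), array([127, 274,  12,  23, 194], dtype=int32))]
S []
white [(array([230.7, 185.3]), array([ 198,  171,   63,   28, 1350], dtype=int32)), (array([287.8, 220.5]), array([278, 210,  20,  23, 314], dtype=int32)), (array([314.4, 223.6]), array([305, 212,  19,  24, 304], dtype=int32)), (array([220.8, 221.6]), array([212, 216,  18,  12, 155], dtype=int32)), (array([220.6, 285.7]), array([210, 277,  22,  18, 306], dtype=int32)), (array([351.2, 453.8]), array([338, 445,  29,  18, 333], dtype=int32))]
dark ((582.5, 468.5), (21.0, 67.0), 90.0)
dark ((101.67840576171875, 434.3638610839844), (81.27826690673828, 54.73114013671875), 85.68397521972656)
dark ((22.590259552001953, 398.1102294921875), (27.341455459594727, 45.46078872680664), 88.56790161132812)
dark ((211.23199462890625, 363.2239990234375), (37.565948486328125, 28.08501625061035), 10.304845809936523)
dark ((344.3507995605469, 249.3138427734375), (41.15875244140625, 57.245059967041016), 86.8201675415039)
dark ((221.7104949951172, 258.3372497558594), (44.42676544189453, 139.3950653076172), 77.7160415649414)
dark ((91.99998474121094, 102.99998474121094), (89.99998474121094, 63.99999237060547), -0.0)
dark ((505.2507629394531, 130.00668334960938), (142.97714233398438, 67.52701568603516), 38.82982635498047)
dark ((432.800048828125, 32.5999870300293), (84.0761489868164, 27.72724151611328), 63.43495178222656)
```

View pics/crop1.png

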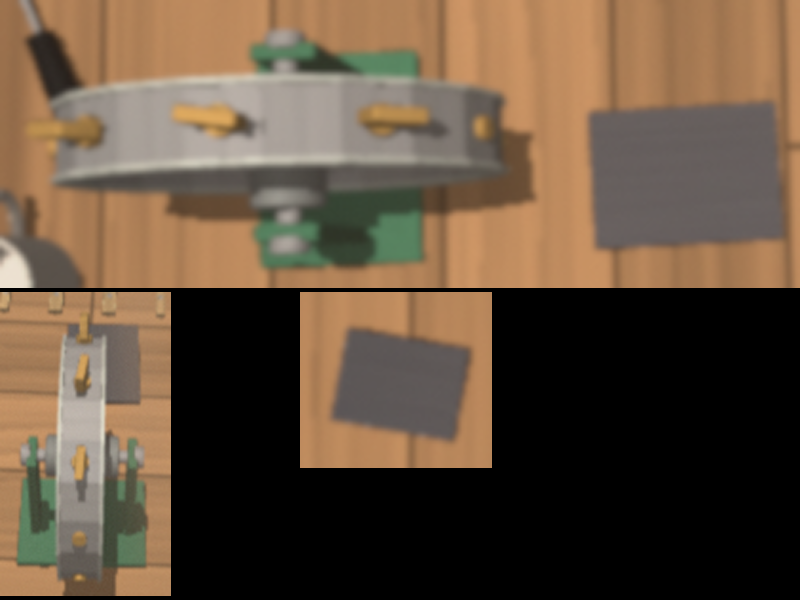

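Winged nipples in the top view: (150,236) left, (195,232) top, (253,232) right; (281,235) is only a plain stud. Plate candidates: (344,249), 57×41 px, and (211,363), 38×28 px; the first fits 150×110 mm, so it is the axle plate.

```bash
python3 - <<'E'
from h import *
import pickle
T,S=pickle.load(open("c0.pkl","rb"))
P=[]
for n,t,s in(("L",(150.3,235.9),(312.1,330)),("T",(194.7,232.2),(313.2,282.6)),("R",(253.4,231.6),(314.2,258.4))):
    p,e=tri(T,t,S,s); P.append(p); print(n,p.round(4),round(e,4))
from scipy.optimize import least_squares
a=np.radians(36);r=.1665
def pts(q):
    x,y,w=q; ex=np.array([np.cos(w),np.sin(w),0]);ey=np.array([-np.sin(w),np.cos(w),0])
    return [np.array([x,y,.165])+r*(np.sin(b)*ey+np.cos(b)*np.array([0,0,1])) for b in(a,0,-a)]
O=[((150.3,235.9),(312.1,330)),((194.7,232.2),(313.2,282.6)),((253.4,231.6),(314.2,258.4))]
f=lambda q:np.concatenate([np.r_[proj(T,p),proj(S,p)]-np.r_[o[0],o[1]] for p,o in zip(pts(q),O)])
s=least_squares(f,[.45,.2,0]);print("wheel",s.x.round(4),s.fun.reshape(3,4).round(1)); print(np.round(pts(s.x),4))
g=[onz(T,*p,0)[:2].round(4) for p in[(211+0,0)]]
# hub ends: green feet corners; plate corners at z=.01
c=((344.35,249.31),(41.16,57.25),86.82)
b=np.array([onz(T,*p,.01)[:2] for p in cv2.boxPoints(c)]);print("plate",b.mean(0).round(4),b.round(4).tolist(),[np.arctan2(*(b[(i+1)%4]-b[i])[::-1]).round(3) for i in(0,1)],[np.linalg.norm(b[(i+1)%4]-b[i]).round(4) for i in(0,1)])
for p in[(429.5,200.3),(427.6,233.3),(438.1,266.5)]: print("shim",onz(T,*p,.003).round(4))
for p in[(385,185),(471,185),(387,283),(472,283),(464.5,70),(480,470)]: print("edge",onz(T,*p,.0)[:2].round(4))
# wing angles in top view: yellow on grey within rim
h=cv2.cvtColor(T["image"],cv2.COLOR_RGB2HSV).astype(int);m=(h[...,1]>110)&(h[...,2]>90)
for n,(x0,x1,y0,y1) in{"top":(180,212,222,246),"right":(238,270,222,246)}.items():
    mm=np.zeros(m.shape,np.uint8);mm[y0:y1,x0:x1]=m[y0:y1,x0:x1]
    print(n,mm.sum(),cv2.minAreaRect(cv2.findNonZero(mm)))
E
```

```text
L [0.5135 0.3567 0.2928] 0.0015
T [0.5155 0.2605 0.3288] 0.0008
R [0.5182 0.1607 0.2913] 0.0011
wheel [0.5154 0.2596 0.0235] [[-1.9  0.3 -0.2 -1.6]
 [ 0.   0.1 -0.1 -1.2]
 [-1.4  0.1 -0.  -2. ]]
[[0.5131 0.3574 0.2997]
 [0.5154 0.2596 0.3315]
 [0.5177 0.1617 0.2997]]
plate [ 0.4988 -0.0174] [[0.5483, 0.0569], [0.5535, -0.0882], [0.4494, -0.0913], [0.444, 0.0528]] [np.float64(-1.535), np.float64(-3.112)] [np.float64(0.1452), np.float64(0.1042)]
shim [ 0.6205 -0.2379  0.003 ]
shim [ 0.5359 -0.2301  0.003 ]
shim [ 0.451  -0.2537  0.003 ]
edge [ 0.6631 -0.1258]
edge [ 0.6585 -0.3461]
edge [ 0.4117 -0.1239]
edge [ 0.4079 -0.3382]
edge [ 0.9635 -0.3418]
edge [-0.0486 -0.3387]
top 126 ((194.0, 232.0), (8.0, 20.0), 90.0)
right 130 ((252.5, 232.0), (8.0, 21.0), 90.0)
```

```bash
cat >> h.py <<'E'
W=np.array([.5154,.2596,.165]);WY=.0235
ez=np.array([0,0,1.]);ex=np.array([np.cos(WY),np.sin(WY),0]);ey=np.cross(ez,ex)
LEAN={"L":np.radians(36),"T":0,"R":-np.radians(36)}
def nip(which,ang,h):
    """pose with tool y on wing's thickness direction, joint angle ang, TCP h above rim face"""
    b=LEAN[which]; o=np.sin(b)*ey+np.cos(b)*ez
    y=R.from_rotvec(-ang*o).apply(ex); return W+(.145+h)*o, R.from_matrix(np.c_[np.cross(y,-o),y,-o])
def down(x,y,z,yaw):
    c=np.array([np.cos(yaw),np.sin(yaw),0]); return np.array([x,y,z]),R.from_matrix(np.c_[np.cross(c,-ez),c,-ez])
def rows(*targets,cur=None):
    """row numbers (turn/360deg, shift/20cm) for each target from current pose"""
    s=ctrl.get_state(); p0,R0=cur or (s["eef_pos"],R.from_quat(s["tcp_rot"]))
    for p,r in targets:
        print(np.round((R0.inv()*r).as_rotvec()/(2*np.pi),4),np.round(R0.inv().apply(p-p0)/.2,4))
E
python3 - <<'E'
from h import *
rows(nip("L",0,.09),nip("L",np.pi,.09),nip("L",-np.pi/2,.09))
E
```

```text
[ 0.0591 -0.0877  0.1827] [-1.6999 -0.6128 -0.553 ]
[ 0.097   0.0654 -0.2991] [-1.6999 -0.6128 -0.553 ]
[ 0.0985 -0.0192 -0.0588] [-1.6999 -0.6128 -0.553 ]
```

>>> send_rows:
  moves: "0.059 -0.088 0.183 -0.9 -0.31 -0.55 1;0.059 -0.088 0.183 -0.9 -0.31 -0.55 1;0.059 -0.088 0.183 -0.9 -0.31 -0.55 1;0.059 -0.088 0.183 -0.9 -0.31 -0.55 1;0.059 -0.088 0.183 -0.9 -0.31 -0.55 1;0.059 -0.088 0.183 -0.9 -0.31 -0.55 1;0.059 -0.088 0.183 -0.9 -0.31 -0.55 1;0.059 -0.088 0.183 -0.9 -0.31 -0.55 1;0.059 -0.088 0.183 -0.9 -0.31 -0.55 1;0.059 -0.088 0.183 -0.9 -0.31 -0.55 1"
  newtons: 60

```text
time: 1.45
eef_pos: [0.3836, 0.5106, 0.3561]
tcp_rot: [0.665, 0.68, -0.214, 0.221]
contact_force: [0.0, 0.7, -0.7]
opening: 0.999
finger_force: 0.0
```

```bash
python3 - <<'E'
from h import *
s=ctrl.get_state();print(s["qpos"].round(4),s["eef_pos"].round(4),R.from_quat(s["tcp_rot"]).as_matrix().round(3).tolist(),s["contact_force"].round(2))
rows(nip("L",0,.09))
from scipy.optimize import least_squares
# FK guess: Rz(q1), then Ry(q2),Ry(q3),Rz(q4),Ry(q5),Rz(s*q6)
def fkR(q):
    return R.from_euler("ZYZYZ",[q[0],q[1]+q[2],q[3],q[4],q[5]])
q0=[1.06200305,.287188958,1.57816025,0,1.27860463,-.150020449];p0=[.23668451,.63148422,.24394068]
for q,r in((q0,R.from_quat([.17843,.98395,-.0011,-.0004])),(s["qpos"],R.from_quat(s["tcp_rot"]))):
    print((fkR(q).inv()*r).as_rotvec().round(4))
def pos(v,q):
    h,a,L1,L2,b,d=v; A=R.from_euler("ZY",[q[0],q[1]]);B=R.from_euler("ZY",[q[0],q[1]+q[2]])
    return R.from_euler("Z",q[0]).apply([a,0,h])+A.apply([0,0,L1])+B.apply([b,0,L2])+fkR(q).apply([0,0,d])
f=lambda v:np.r_[pos(v,q0)-p0,pos(v,s["qpos"])-s["eef_pos"],(v-[.35,0,.45,.45,0,.25])*.001]
r=least_squares(f,[.35,0,.45,.45,0,.25]);print(r.x.round(4),(r.fun[:6]*1000).round(2))
E
```

```text
[ 0.9063  0.4194  1.2876 -0.4087  1.9149  0.8401] [0.3836 0.5106 0.3561] [[-0.017, 1.0, 0.016], [0.81, 0.023, -0.586], [-0.586, 0.003, -0.81]] [ 0.04  0.72 -0.69]
[ 0.0004 -0.0003 -0.0004] [-0.4651  0.6294  0.3453]Traceback (most recent call last):
  File "<stdin>", line 10, in <module>
  File "<stdin>", line 7, in fkR
  File "scipy/spatial/transform/_rotation.pyx", line 1413, in scipy.spatial.transform._rotation.Rotation.from_euler
ValueError: Expected axis specification to be a non-empty string of upto 3 characters, got ZYZYZ
```

```bash
cat > k.py <<'E'
from h import *
from scipy.optimize import least_squares
q0=np.array([1.06200305,.287188958,1.57816025,0,1.27860463,-.150020449]);p0=[.23668451,.63148422,.24394068]
q1=np.array([.9063,.4194,1.2876,-.4087,1.9149,.8401]);p1=[.3836,.5106,.3561]
Rz=lambda a:R.from_euler("Z",a);Ry=lambda a:R.from_euler("Y",a)
def fkR(q): return Rz(q[0])*Ry(q[1]+q[2])*Rz(q[3])*Ry(q[4])*Rz(q[5])
def pos(v,q):
    h,a,L1,L2,b,d=v
    return Rz(q[0]).apply([a,0,h])+(Rz(q[0])*Ry(q[1])).apply([0,0,L1])+(Rz(q[0])*Ry(q[1]+q[2])).apply([b,0,L2])+fkR(q).apply([0,0,d])
f=lambda v:np.r_[pos(v,q0)-p0,pos(v,q1)-p1,(v-[.35,0,.45,.45,0,.25])*.001]
V=least_squares(f,[.35,0,.45,.45,0,.25]).x
lo=np.array([-2.77,-.9,.21,-1.53,.24,-2.84]);hi=np.array([2.77,2.22,2.48,4.67,2.81,2.84])
def ik(t,seed=q1):
    g=lambda q:np.r_[(pos(V,q)-t[0])*5,(fkR(q).inv()*t[1]).as_rotvec()]
    r=min((least_squares(g,np.clip(seed+[0,0,0,0,0,k],lo+.01,hi-.01),bounds=(lo,hi)) for k in(-3,-1.5,0,1.5)),key=lambda r:r.cost)
    return r.x.round(2),round(r.cost,4)
E
python3 - <<'E'
from k import *
print((fkR(q0).inv()*R.from_quat([.17843,.98395,-.0011,-.0004])).as_rotvec().round(4),fkR(q1).as_matrix().round(3).tolist())
print(V.round(4),(f(V)[:6]*1000).round(2))
for n in "LTR":
    for a in range(-4,5): print(n,a,*ik(nip(n,a*np.pi/2,.06)))
E
```

```text
[-1.0000e-04  0.0000e+00  1.5708e+00] [[-1.0, -0.017, 0.016], [-0.023, 0.81, -0.586], [-0.003, -0.586, -0.81]]
[ 0.2007 -0.0267 -0.1208  0.6601 -0.3305 -0.0344] [ 8.812e+01 -4.916e+01  0.000e+00  1.000e-02 -0.000e+00 -0.000e+00]
L -4 [ 0.61  0.47  1.28 -0.52  1.75  2.16] 0.0
L -3 [ 0.61  0.47  1.28 -0.52  1.75 -2.55] 0.0
L -2 [ 0.61  0.47  1.28 -0.52  1.75 -0.98] 0.0
L -1 [ 0.61  0.47  1.28 -0.52  1.75  0.59] 0.0
L 0 [ 0.61  0.47  1.28 -0.52  1.75  2.16] 0.0
L 1 [ 0.61  0.47  1.28 -0.52  1.75 -2.55] 0.0
L 2 [ 0.61  0.47  1.28 -0.52  1.75 -0.98] 0.0
L 3 [ 0.61  0.47  1.28 -0.52  1.75  0.59] 0.0
L 4 [ 0.61  0.47  1.28 -0.52  1.75  2.16] 0.0
T -4 [0.47 1.19 0.6  0.   1.35 2.01] 0.0
T -3 [ 0.47  1.19  0.6  -0.    1.35 -2.7 ] 0.0
T -2 [ 0.47  1.19  0.6  -0.    1.35 -1.13] 0.0
T -1 [0.47 1.19 0.6  0.   1.35 0.44] 0.0
T 0 [ 0.47  1.19  0.6  -0.    1.35  2.01] 0.0
T 1 [ 0.47  1.19  0.6   0.    1.35 -2.7 ] 0.0
T 2 [ 0.47  1.19  0.6   0.    1.35 -1.13] 0.0
T 3 [ 0.47  1.19  0.6  -0.    1.35  0.44] 0.0
T 4 [0.47 1.19 0.6  0.   1.35 2.01] 0.0
R -4 [0.3  1.39 0.46 0.67 1.15 1.62] 0.0193
R -3 [ 0.32  1.2   0.61  0.59  1.16 -2.84] 0.0433
R -2 [ 0.3   1.39  0.46  0.67  1.15 -1.53] 0.0193
R -1 [0.3  1.39 0.46 0.67 1.15 0.04] 0.0193
R 0 [0.3  1.39 0.46 0.67 1.15 1.62] 0.0193
R 1 [ 0.32  1.2   0.61  0.59  1.16 -2.84] 0.0433
R 2 [ 0.3   1.39  0.46  0.67  1.15 -1.53] 0.0193
R 3 [0.3  1.39 0.46 0.67 1.15 0.04] 0.0193
R 4 [0.3  1.39 0.46 0.67 1.15 1.62] 0.0193
```

>>> send_rows:
  moves: "0 0 -0.34 -0.15 0.2 0.1 1;0 0 -0.34 -0.3 0.4 0.2 1;0 0 -0.34 -0.465 0.629 0.345 1;0 0 -0.34 -0.465 0.629 0.345 1;0 0 -0.34 -0.465 0.629 0.345 1;0 0 -0.34 -0.465 0.629 0.345 1;0 0 -0.34 -0.465 0.629 0.345 1;0 0 -0.34 -0.465 0.629 0.345 1;0 0 -0.34 -0.465 0.629 0.345 1;0 0 -0.34 -0.465 0.629 0.345 1;0 0 -0.34 -0.465 0.629 0.345 1;0 0 -0.34 -0.465 0.629 0.345 1"

```text
time: 2.95
eef_pos: [0.5118, 0.3976, 0.3554]
tcp_rot: [-0.277, 0.91, -0.297, -0.081]
contact_force: [-0.0, -0.5, -0.2]
opening: 0.999
finger_force: 0.0
```

```bash
python3 - <<'E'
from h import *
s=ctrl.get_state();print(s["qpos"].round(4),s["eef_pos"].round(4))
rows(nip("L",-np.pi,.09),nip("L",-np.pi,.027))
E
```

```text
[ 0.6747  0.3889  1.329  -0.5019  1.804  -1.5088] [0.5118 0.3976 0.3554]
[-0.0002  0.0004 -0.1599] [-0.0019  0.0002  0.0009]
[-0.0002  0.0004 -0.1599] [-1.000e-03  2.000e-04  3.159e-01]
```

>>> send_rows:
  moves: "0 0 -0.16 0 0 0 1;0 0 -0.16 0 0 0 1;0 0 -0.16 0 0 0 1;0 0 -0.16 0 0 0 1;0 0 -0.16 0 0 0.1 1;0 0 -0.16 0 0 0.2 1;0 0 -0.16 0 0 0.315 1;0 0 -0.16 0 0 0.315 -1;0 0 -0.16 0 0 0.315 -1;0 0 -0.16 0 0 0.315 -1;0 0 -0.16 0 0 0.315 -1;0 0 -0.16 0 0 0.315 -1"

```text
time: 4.45
eef_pos: [0.5138, 0.3613, 0.3045]
tcp_rot: [0.68, -0.666, 0.222, 0.213]
contact_force: [2.9, 2.2, 1.9]
opening: 0.099
finger_force: 60.3
```

```bash
python3 - <<'E'
from h import *
s=ctrl.get_state();print(s["qpos"].round(4),s["eef_pos"].round(4),s["wrist_torque"].round(2),s["contact_force"].round(2),s["opening"])
rows(nip("L",-np.pi,.027))
E
```

```text
[ 0.6333  0.3598  1.4577 -0.5086  1.6953 -2.4972] [0.5138 0.3613 0.3045] [ 0.35 -0.29  0.29] [2.9  2.18 1.94] 0.09911061286802642
[-0.0007  0.0003 -0.0006] [0.0014 0.0039 0.0034]
```

>>> send_rows:
  moves: "0 0 0.34 0 0 0 -1;0 0 0.34 0 0 0 -1;0 0 0.34 0 0 0 -1;0 0 0.34 0 0 0 -1;0 0 0.34 0 0 0 -1;0 0 0.34 0 0 0 -1;0 0 0.34 0 0 0 -1;0 0 0.34 0 0 0 -1;0 0 0.34 0 0 0 -1;0 0 0.34 0 0 0 -1;0 0 0.34 0 0 0 -1;0 0 0.34 0 0 0 -1"

```text
time: 5.95
eef_pos: [0.5139, 0.3612, 0.3046]
tcp_rot: [0.257, 0.916, -0.294, 0.093]
contact_force: [2.2, 2.1, 2.0]
opening: 0.103
finger_force: 62.8
```

```bash
python3 - <<'E'
from h import *
s=ctrl.get_state();print(s["qpos"].round(4),s["eef_pos"].round(4),s["wrist_torque"].round(2),s["contact_force"].round(2),s["opening"])
rows(nip("L",0,.027))
E
```

```text
[ 0.6332  0.3598  1.4576 -0.5089  1.6955 -0.358 ] [0.5139 0.3612 0.3046] [ 0.33 -0.29  0.33] [2.16 2.13 1.96] 0.1033253146670784
[8.000e-04 1.000e-04 1.589e-01] [ 0.0031 -0.003   0.0036]
```

>>> send_rows:
  moves: "0 0 0.159 0 0 0 -1;0 0 0.159 0 0 0 -1;0 0 0.159 0 0 0 -1;0 0 0.159 0 0 0 -1;0 0 0.159 0 0 0 -1;0 0 0.159 0 0 0 -1;0 0 0.159 0 0 0 -1;0 0 0.159 0 0 0 1;0 0 0.159 0 0 0 1;0 0 0.159 0 0 0 1;0 0 0.159 0 0 -0.25 1;0 0 0.159 0 0 -0.5 1"

```text
time: 7.45
eef_pos: [0.5112, 0.4195, 0.3844]
tcp_rot: [0.663, 0.681, -0.217, 0.221]
contact_force: [0.7, 0.8, 0.2]
opening: 1.0
finger_force: 0.0
```

```bash
python3 - <<'E'
from h import *
s=ctrl.get_state();print(s["qpos"].round(4),s["eef_pos"].round(4),s["opening"])
rows(nip("L",0,.127),nip("T",0,.12),nip("T",0,.027))
T=ctrl.read_camera("top");S=ctrl.read_camera("side")
cr=lambda d,x,y,w,h,k:cv2.resize(d["image"][y:y+h,x:x+w,::-1],None,fx=k,fy=k,interpolation=cv2.INTER_CUBIC)
cv2.imwrite("pics/c2.png",np.hstack([cr(T,130,170,180,120,3),cr(S,270,230,80,120,3)]))
E
```

```text
[ 0.6981  0.4172  1.2413 -0.5017  1.8718  0.6154] [0.5112 0.4195 0.3844] 0.9997901047295724
[-0.0002  0.0002  0.0006] [-0.0022  0.0024 -0.0021]
[-0.0004  0.1002  0.0006] [-7.806e-01 -5.000e-04  2.871e-01]
[-0.0004  0.1002  0.0006] [-0.5068  0.001   0.6629]
```

View pics/c2.png

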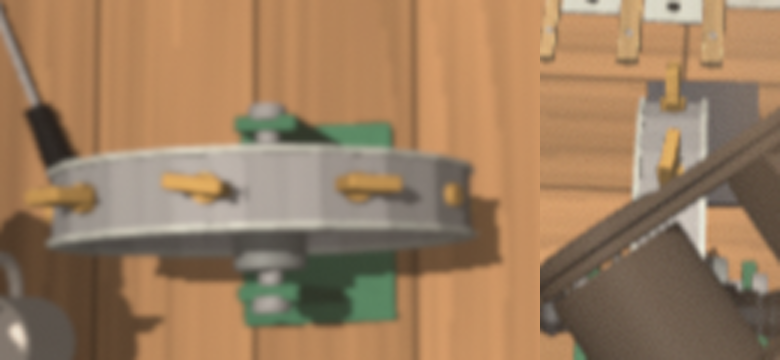

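The left wing lies along the rim (crop (25–95, 195)), as intended; the top and right wings are still near 0. Next the top one.

>>> send_rows:
  moves: "0 0.1 0 -0.78 0 0.287 1;0 0.1 0 -0.78 0 0.287 1;0 0.1 0 -0.78 0 0.287 1;0 0.1 0 -0.78 0 0.287 1;0 0.1 0 -0.78 0 0.287 1;0 0.1 0 -0.6 0.001 0.54 1;0 0.1 0 -0.507 0.001 0.663 1;0 0.1 0 -0.507 0.001 0.663 1;0 0.1 0 -0.507 0.001 0.663 -1;0 0.1 0 -0.507 0.001 0.663 -1;0 0.1 0 -0.507 0.001 0.663 -1;0 0.1 0 -0.507 0.001 0.663 -1"

```text
time: 9.05
eef_pos: [0.5162, 0.2596, 0.3376]
tcp_rot: [0.698, 0.717, 0.0, 0.0]
contact_force: [1.0, 0.5, 4.4]
opening: 0.144
finger_force: 14.0
```

```bash
python3 - <<'E'
from h import *
s=ctrl.get_state();print(s["qpos"].round(4),s["eef_pos"].round(4),s["wrist_torque"].round(2),s["contact_force"].round(2),s["opening"])
rows(nip("T",0,.027),nip("T",np.pi/2,.027))
E
```

```text
[2.9030e-01 1.4900e-02 1.7138e+00 4.0000e-04 1.4122e+00 2.6350e-01] [0.5162 0.2596 0.3376] [ 0.01 -0.17 -0.26] [1.   0.54 4.41] 0.14374002507503544
[ 0.0001 -0.0001  0.0005] [-0.     -0.0041  0.003 ]
[ 0.000e+00 -2.000e-04  2.505e-01] [-0.     -0.0041  0.003 ]
```

>>> send_rows:
  moves: "0 0 0 0 0 0 -1;0 0 0 0 0 0 -1;0 0 0.25 0 0 0 -1;0 0 0.25 0 0 0 -1;0 0 0.25 0 0 0 -1;0 0 0.25 0 0 0 -1;0 0 0.25 0 0 0 -1;0 0 0.25 0 0 0 -1;0 0 0.25 0 0 0 -1;0 0 0.25 0 0 0 -1;0 0 0.25 0 0 0 -1;0 0 0.25 0 0 0 -1"

```text
time: 10.55
eef_pos: [0.516, 0.2599, 0.3378]
tcp_rot: [1.0, 0.014, 0.0, -0.001]
contact_force: [-0.5, 0.6, 4.8]
opening: 0.102
finger_force: 60.5
```

```bash
python3 - <<'E'
from h import *
s=ctrl.get_state();print(s["qpos"].round(4),s["eef_pos"].round(4),s["wrist_torque"].round(2),s["contact_force"].round(2),s["opening"],s["finger_force"])
rows(nip("T",np.pi/2,.027),nip("T",np.pi/2,.12),nip("R",0,.12),nip("R",0,.027))
E
```

```text
[2.9060e-01 1.4800e-02 1.7136e+00 1.3000e-03 1.4126e+00 1.8335e+00] [0.516  0.2599 0.3378] [ 0.2   0.22 -0.12] [-0.53  0.57  4.8 ] 0.10163952088376989 60.4747599363327
[-0.0002 -0.      0.0007] [-0.0031  0.0016  0.0038]
[-0.0002 -0.      0.0007] [-0.003   0.0009 -0.4612]
[ 0.078   0.0782 -0.2404] [-0.0062  0.7801 -0.2092]
[ 0.078   0.0782 -0.2404] [-0.0052  0.5073  0.1673]
```

>>> send_rows:
  moves: "0 0 0 0 0 0 1;0 0 0 0 0 0 1;0 0 0 0 0 0 1;0 0 0 0 0 -0.25 1;0 0 0 0 0 -0.46 1;0.078 0.078 -0.24 -0.006 0.3 -0.46 1;0.078 0.078 -0.24 -0.006 0.6 -0.35 1;0.078 0.078 -0.24 -0.006 0.78 -0.21 1;0.078 0.078 -0.24 -0.006 0.78 -0.21 1;0.078 0.078 -0.24 -0.006 0.78 -0.21 1;0.078 0.078 -0.24 -0.006 0.78 -0.21 1;0.078 0.078 -0.24 -0.006 0.78 -0.21 1"

```text
time: 12.05
eef_pos: [0.5188, 0.1033, 0.3786]
tcp_rot: [0.804, 0.542, 0.169, -0.176]
contact_force: [0.7, -0.2, 0.0]
opening: 0.998
finger_force: 0.0
```

```bash
python3 - <<'E'
from h import *
s=ctrl.get_state();print(s["qpos"].round(4),s["eef_pos"].round(4),s["wrist_torque"].round(2),s["contact_force"].round(2),s["opening"],s["finger_force"])
rows(nip("R",0,.12),nip("R",0,.08),nip("R",0,.027))
T=ctrl.read_camera("top");S=ctrl.read_camera("side")
cr=lambda d,x,y,w,h,k:cv2.resize(d["image"][y:y+h,x:x+w,::-1],None,fx=k,fy=k,interpolation=cv2.INTER_CUBIC)
cv2.imwrite("pics/c3.png",np.hstack([cr(T,130,150,180,150,2.5),cr(S,270,230,90,150,2.5)]))
E
```

```text
[-0.2161 -0.1734  1.8673  0.4944  1.482   0.1155] [0.5188 0.1033 0.3786] [-0.27  0.1   0.01] [ 0.66 -0.18  0.04] 0.9983179612056748 0.0
[ 0.019   0.0197 -0.0601] [ 0.0047 -0.0002 -0.002 ]
[ 0.019   0.0197 -0.0601] [ 0.0244 -0.028   0.1951]
[ 0.019   0.0197 -0.0601] [ 0.0504 -0.0649  0.4562]
```

View pics/c3.png

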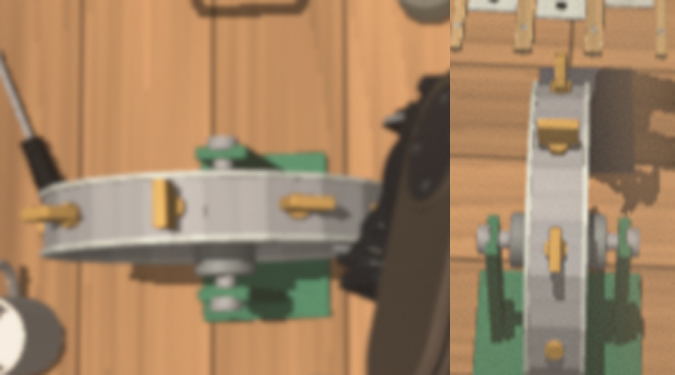

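The top wing stands square across the rim (crop (162,203)), the left one is in line; the gripper hovers above the right one.

>>> send_rows:
  moves: "0.019 0.02 -0.06 0.005 0 0 1;0.019 0.02 -0.06 0.005 0 0 1;0.019 0.02 -0.06 0.005 0 0 1;0.019 0.02 -0.06 0.024 -0.028 0.195 1;0.019 0.02 -0.06 0.04 -0.05 0.35 1;0.019 0.02 -0.06 0.05 -0.065 0.456 1;0.019 0.02 -0.06 0.05 -0.065 0.456 1;0.019 0.02 -0.06 0.05 -0.065 0.456 -1;0.019 0.02 -0.06 0.05 -0.065 0.456 -1;0.019 0.02 -0.06 0.05 -0.065 0.456 -1;0.019 0.02 -0.06 0.05 -0.065 0.456 -1;0.019 0.02 -0.06 0.05 -0.065 0.456 -1"

```text
time: 13.65
eef_pos: [0.5186, 0.1583, 0.3047]
tcp_rot: [0.667, 0.678, 0.216, -0.22]
contact_force: [2.2, -1.0, 1.7]
opening: 0.099
finger_force: 60.7
```

```bash
python3 - <<'E'
from h import *
s=ctrl.get_state();print(s["qpos"].round(4),s["eef_pos"].round(4),s["wrist_torque"].round(2),s["contact_force"].round(2),s["opening"])
rows(nip("R",0,.027),nip("R",np.pi/2,.027))
E
```

```text
[-0.1562 -0.0675  1.9352  0.6241  1.4306 -0.3128] [0.5186 0.1583 0.3047] [-0.37 -0.15 -0.05] [ 2.16 -0.96  1.65] 0.09921471812368532
[ 0.0006  0.0001 -0.0009] [-0.0006 -0.0042  0.003 ]
[ 0.0005 -0.0004  0.2491] [-0.0006 -0.0042  0.003 ]
```

Quarter turn, then open and back off.

>>> send_rows:
  moves: "0 0 0.249 0 0 0 -1;0 0 0.249 0 0 0 -1;0 0 0.249 0 0 0 -1;0 0 0.249 0 0 0 -1;0 0 0.249 0 0 0 -1;0 0 0.249 0 0 0 -1;0 0 0.249 0 0 0 -1;0 0 0.249 0 0 0 -1;0 0 0.249 0 0 0 -1;0 0 0.249 0 0 0 -1;0 0 0.249 0 0 0 1;0 0 0.249 0 0 0 1"

```text
time: 15.15
eef_pos: [0.5177, 0.1587, 0.3037]
tcp_rot: [0.951, 0.011, -0.003, -0.309]
contact_force: [-0.0, 0.3, -0.2]
opening: 0.522
finger_force: 0.0
```

>>> send_rows:
  moves: "0 0 0 0 0 0 1;0 0 0 0 0 -0.25 1;0 0 -0.34 0 0 -0.3 1;0 0 -0.34 0 0 -0.3 1;0 0 -0.34 0 0 -0.3 1;0 0 -0.34 0 0 -0.3 1;0 0 -0.34 0 0 -0.3 1;0 0 -0.34 0 0 -0.3 1;0 0 -0.34 0 0 -0.3 1;0 0 -0.34 0 0 -0.3 1;0 0 -0.34 0 0 -0.3 1;0 0 -0.34 0 0 -0.3 1"

```text
time: 16.65
eef_pos: [0.5187, 0.1234, 0.3525]
tcp_rot: [0.551, 0.775, 0.248, -0.185]
contact_force: [-0.6, -0.8, 0.3]
opening: 1.0
finger_force: 0.0
```

```bash
python3 - <<'E'
from h import *
s=ctrl.get_state();print(s["qpos"].round(4),s["eef_pos"].round(4),s["wrist_torque"].round(2),s["contact_force"].round(2),s["opening"])
rows(nip("R",-np.pi/2,.09),nip("R",-np.pi/2,.027))
E
```

```text
[-0.2231 -0.0995  1.878   0.6073  1.5431 -0.6307] [0.5187 0.1234 0.3525] [-0.27  0.06 -0.  ] [-0.57 -0.78  0.35] 0.999993952617946
[ 2.000e-04  2.000e-04 -2.006e-01] [-0.     -0.0003 -0.0161]
[ 2.000e-04  2.000e-04 -2.006e-01] [ 1.000e-04 -7.000e-04  2.989e-01]
```

>>> send_rows:
  moves: "0 0 -0.2 0 0 0 1;0 0 -0.2 0 0 0 1;0 0 -0.2 0 0 0 1;0 0 -0.2 0 0 0 1;0 0 -0.2 0 0 0 1;0 0 -0.2 0 0 0 1;0 0 -0.2 0 0 0 1;0 0 -0.2 0 0 0.15 1;0 0 -0.2 0 0 0.3 1;0 0 -0.2 0 0 0.3 1;0 0 -0.2 0 0 0.3 -1;0 0 -0.2 0 0 0.3 -1"

```text
time: 18.15
eef_pos: [0.5188, 0.1581, 0.3056]
tcp_rot: [-0.006, 0.951, 0.309, -0.003]
contact_force: [0.1, -0.6, 0.4]
opening: 0.607
finger_force: 0.0
```

>>> send_rows:
  moves: "0 0 0 0 0 0 -1;0 0 0 0 0 0 -1;0 0 0 0 0 0 -1;0 0 0 0 0 0 -1"

```text
time: 18.65
eef_pos: [0.5183, 0.1585, 0.3049]
tcp_rot: [-0.006, 0.951, 0.309, -0.004]
contact_force: [-0.1, -2.3, 2.7]
opening: 0.1
finger_force: 60.1
```

```bash
python3 - <<'E'
from h import *
s=ctrl.get_state();print(s["qpos"].round(4),s["eef_pos"].round(4),s["wrist_torque"].round(2),s["contact_force"].round(2),s["opening"],s["finger_force"])
rows(nip("R",-np.pi/2,.027),nip("R",np.pi/2,.027))
E
```

```text
[-0.1561 -0.0678  1.9352  0.6242  1.4319 -1.8799] [0.5183 0.1585 0.3049] [-0.25  0.11  0.12] [-0.08 -2.26  2.68] 0.10007993039568101 60.05473494529724
[ 0.      0.0004 -0.0015] [ 0.0024 -0.0018  0.0032]
[ 0.0006 -0.      0.4985] [ 0.0024 -0.0018  0.0032]
```

>>> send_rows:
  moves: "0 0 0.34 0 0 0 -1;0 0 0.34 0 0 0 -1;0 0 0.34 0 0 0 -1;0 0 0.34 0 0 0 -1;0 0 0.34 0 0 0 -1;0 0 0.34 0 0 0 -1;0 0 0.34 0 0 0 -1;0 0 0.34 0 0 0 -1;0 0 0.34 0 0 0 -1;0 0 0.34 0 0 0 -1;0 0 0.34 0 0 0 -1;0 0 0.34 0 0 0 -1"

```text
time: 20.15
eef_pos: [0.5188, 0.1587, 0.3051]
tcp_rot: [0.831, 0.462, 0.146, -0.273]
contact_force: [0.9, -0.7, 3.3]
opening: 0.101
finger_force: 59.9
```

>>> send_rows:
  moves: "0 0 0.158 0 0 0 -1;0 0 0.158 0 0 0 -1;0 0 0.158 0 0 0 -1;0 0 0.158 0 0 0 -1;0 0 0.158 0 0 0 -1;0 0 0.158 0 0 0 -1;0 0 0.158 0 0 0 -1;0 0 0.158 0 0 0 -1"

```text
time: 21.15
eef_pos: [0.519, 0.1585, 0.3049]
tcp_rot: [0.951, 0.012, -0.001, -0.309]
contact_force: [3.2, -1.1, 2.2]
opening: 0.099
finger_force: 60.0
```

```bash
python3 - <<'E'
from h import *
s=ctrl.get_state();print(s["qpos"].round(4),s["eef_pos"].round(4),s["wrist_torque"].round(2),s["contact_force"].round(2),s["opening"],s["finger_force"])
rows(nip("R",np.pi/2,.027))
E
```

```text
[-0.1561 -0.0674  1.9348  0.625   1.4297  1.2485] [0.519  0.1585 0.3049] [-0.19 -0.42 -0.32] [ 3.16 -1.13  2.16] 0.09859161252058901 60.00223517417908
[-0.     -0.0008  0.0006] [-0.0062  0.0018  0.0033]
```

```bash
python3 - <<'E'
from h import *
rows(nip("R",np.pi/2,.11),down(.46,.0,.30,0),down(.451,-.07,.2,0))
T=pickle=None
import pickle
T,S=pickle.load(open("c0.pkl","rb"))
g=T["image"].astype(int)
# bench edge: wood (r-b large) vs floor grey, per row near rack
for v in (172,300,320,370,400):
    d=g[v,:,0]-g[v,:,2]; 
    c=[u for u in range(455,500) if d[u]>45][-1]
    # subpixel
    print(v,c,d[c-2:c+4],onz(T,c+.5,v,0)[:2].round(4))
E
```

```text
[-0.     -0.0008  0.0006] [-0.0041  0.0018 -0.4117]
[-0.0782 -0.0779 -0.2371] [-0.3139  0.6484 -0.4432]
[-0.0782 -0.0779 -0.2371] [-0.3703  1.2243 -0.2441]
172 467 [91 85 67 42 29 27] [ 0.6925 -0.3386]
300 473 [79 67 47 33 28 28] [ 0.3652 -0.3402]
320 473 [83 77 61 43 31 27] [ 0.3154 -0.3381]
370 475 [88 82 65 45 32 28] [ 0.1921 -0.3379]
400 477 [86 71 50 32 28 26] [ 0.119  -0.3397]
```

>>> send_rows:
  moves: "0 0 0 0 0 0 1;0 0 0 0 0 0 1;0 0 0 0 0 0 1;0 0 0 0 0 -0.25 1;0 0 0 0 0 -0.43 1;-0.078 -0.078 -0.237 -0.15 0.3 -0.43 1;-0.078 -0.078 -0.237 -0.31 0.65 -0.44 1;-0.078 -0.078 -0.237 -0.31 0.65 -0.44 1;-0.078 -0.078 -0.237 -0.36 0.9 -0.36 -0.5;-0.078 -0.078 -0.237 -0.36 0.9 -0.36 -0.5;-0.078 -0.078 -0.237 -0.36 0.9 -0.36 -0.5;-0.078 -0.078 -0.237 -0.36 0.9 -0.36 -0.5"

```text
time: 22.65
eef_pos: [0.4507, -0.031, 0.2561]
tcp_rot: [0.801, 0.595, -0.002, -0.07]
contact_force: [0.0, 0.1, -0.3]
opening: 0.249
finger_force: 0.0
```

```bash
cat >> h.py <<'E'
def shims(T,lo=190):
    h=cv2.cvtColor(T["image"],cv2.COLOR_RGB2HSV);m=((h[...,1]<45)&(h[...,2]>lo)).astype(np.uint8)
    for c in cv2.findContours(m,0,2)[0]:
        if 300<cv2.contourArea(c)<1600:
            r=cv2.minAreaRect(c); b=np.array([onz(T,*p,.003)[:2] for p in cv2.boxPoints(r)])
            if -.45<b.mean(0)[1]<.08: print("white",b.mean(0).round(4),"x",b[:,0].min().round(3),b[:,0].max().round(3),"y",b[:,1].min().round(3),b[:,1].max().round(3))
E
python3 - <<'E'
from h import *
s=ctrl.get_state();print(s["qpos"].round(4),s["eef_pos"].round(4),s["wrist_torque"].round(2),s["contact_force"].round(2),s["opening"],s["finger_force"])
T=ctrl.read_camera("top");S=ctrl.read_camera("side")
shims(T)
rows(down(.451,-.234,.1,0),down(.451,-.234,.02,0))
cr=lambda d,x,y,w,h,k:cv2.resize(d["image"][y:y+h,x:x+w,::-1],None,fx=k,fy=k,interpolation=cv2.INTER_CUBIC)
cv2.imwrite("pics/c4.png",np.hstack([cr(T,130,150,350,150,1.6),cr(S,260,180,130,150,1.6)]))
E
```

```text
[-0.3342 -0.1762  2.0442  0.0763  1.3927 -0.0589] [ 0.4507 -0.031   0.2561] [-0.05 -0.01 -0.01] [ 0.04  0.05 -0.26] 0.2490336964095044 0.0
white [ 0.451  -0.2572] x 0.421 0.481 y -0.307 -0.207
white [ 0.5367 -0.2299] x 0.508 0.566 y -0.285 -0.175
white [ 0.5264 -0.3953] x 0.463 0.591 y -0.469 -0.322
white [ 0.6209 -0.2386] x 0.591 0.651 y -0.293 -0.185
white [ 0.8491 -0.0571] x 0.806 0.893 y -0.099 -0.015
[-0.0164 -0.0156 -0.0472] [-1.0329  0.3856  0.6608]
[-0.0164 -0.0156 -0.0472] [-1.0653  0.4319  1.0567]
```

View pics/c4.png

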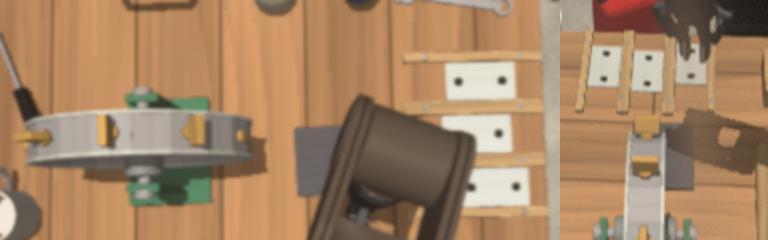

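Left in line, top and right square across the rim; all three shims still in the rack. Now over the first shim.

>>> send_rows:
  moves: "-0.016 -0.016 -0.047 -1 0.386 0.65 -0.5;-0.016 -0.016 -0.047 -1 0.386 0.65 -0.5;-0.016 -0.016 -0.047 -1 0.386 0.65 -0.5;-0.016 -0.016 -0.047 -1 0.386 0.65 -0.5;-0.016 -0.016 -0.047 -1 0.386 0.65 -0.5;-0.016 -0.016 -0.047 -1 0.386 0.65 -0.5;-0.016 -0.016 -0.047 -1 0.386 0.65 -0.5"

```text
time: 23.62
eef_pos: [0.454, -0.2286, 0.1038]
tcp_rot: [0.708, 0.706, -0.002, 0.001]
contact_force: [-0.2, 1.0, 0.1]
opening: 0.248
finger_force: 0.0
```

```bash
python3 - <<'E'
from h import *
s=ctrl.get_state();print(s["qpos"].round(4),s["eef_pos"].round(4),s["contact_force"].round(2),s["opening"])
rows(down(.451,-.234,.025,0),down(.451,-.234,.015,0))
E
```

```text
[-0.6646  0.088   2.0876 -0.0041  0.9652 -0.6596] [ 0.454  -0.2286  0.1038] [-0.23  1.01  0.11] 0.2477556440489934
[-0.0002  0.0005 -0.0004] [-0.026  -0.0145  0.3942]
[-0.0002  0.0005 -0.0004] [-0.0258 -0.0145  0.4442]
```

>>> send_rows:
  moves: "0 0 0 -0.026 -0.015 0.25 -0.5;0 0 0 -0.026 -0.015 0.39 -0.5;0 0 0 -0.026 -0.015 0.42 -0.5;0 0 0 -0.026 -0.015 0.43 -0.5;0 0 0 -0.026 -0.015 0.44 -0.5;0 0 0 -0.026 -0.015 0.44 -0.5"

```text
time: 24.38
eef_pos: [0.4514, -0.2349, 0.0171]
tcp_rot: [0.708, 0.706, -0.002, 0.001]
contact_force: [-2.6, 2.5, 6.0]
opening: 0.257
finger_force: 3.2
```

>>> send_rows:
  moves: "0 0 0 0 0 0.012 -0.5;0 0 0 -0.05 0 0.012 -0.5;0 0 0 -0.1 0 0.012 -0.5;0 0 0 -0.15 0 0.012 -0.5;0 0 0 -0.2 0 0.012 -0.5;0 0 0 -0.25 0 0.012 -0.5;0 0 0 -0.3 0 0.012 -0.5;0 0 0 -0.34 0 0.012 -0.5;0 0 0 -0.34 0 0.012 -0.5"

```text
time: 25.5
eef_pos: [0.4527, -0.3029, 0.0171]
tcp_rot: [0.709, 0.706, -0.0, 0.001]
contact_force: [-0.0, 7.2, 17.1]
opening: 0.253
finger_force: 8.1
```

```bash
python3 - <<'E'
from h import *
s=ctrl.get_state();print(s["eef_pos"].round(4),s["contact_force"].round(2),s["opening"])
T=ctrl.read_camera("top");shims(T)
E
```

```text
[ 0.4527 -0.3029  0.0171] [-0.02  7.22 17.1 ] 0.25268975097735125
white [ 0.175  -0.4417] x 0.075 0.275 y -0.549 -0.334
white [ 0.5354 -0.2298] x 0.505 0.566 y -0.285 -0.174
white [ 0.6213 -0.2392] x 0.592 0.651 y -0.294 -0.185
white [ 0.8491 -0.0571] x 0.806 0.893 y -0.099 -0.015
white [ 1.09   -0.1628] x 1.028 1.152 y -0.223 -0.103
```

>>> send_rows:
  moves: "0 0 0 0 0 -0.2 -0.5;0 0 0 0 0 -0.4 0.75;0 0 0 -0.27 0 -0.4 0.75;0 0 0 -0.27 0 -0.4 0.75;0 0 0 -0.27 0 -0.4 0.75"

```text
time: 26.18
eef_pos: [0.4499, -0.3561, 0.093]
tcp_rot: [0.708, 0.706, -0.002, -0.0]
contact_force: [0.1, -0.2, -0.8]
opening: 0.876
finger_force: 0.0
```

```bash
python3 - <<'E'
from h import *
s=ctrl.get_state();print(s["eef_pos"].round(4),s["contact_force"].round(2),s["opening"])
T=ctrl.read_camera("top");S=ctrl.read_camera("side");shims(T)
rows(down(.4515,-.357,.0155,0))
cr=lambda d,x,y,w,h,k:cv2.resize(d["image"][y:y+h,x:x+w,::-1],None,fx=k,fy=k,interpolation=cv2.INTER_CUBIC)
cv2.imwrite("pics/c5.png",np.hstack([cr(T,370,160,130,140,3),cr(S,260,170,130,140,3)]))
E
```

```text
[ 0.4499 -0.3561  0.093 ] [ 0.09 -0.24 -0.84] 0.8756932278578624
white [ 0.4531 -0.2996] x 0.423 0.483 y -0.334 -0.265
white [ 0.5354 -0.2298] x 0.505 0.566 y -0.285 -0.174
white [ 0.5393 -0.4412] x 0.462 0.617 y -0.546 -0.337
white [ 0.6213 -0.2392] x 0.592 0.651 y -0.294 -0.185
white [ 0.8491 -0.0571] x 0.806 0.893 y -0.099 -0.015
white [ 1.0054 -0.1859] x 0.979 1.032 y -0.219 -0.152
white [ 1.0796 -0.1507] x 0.997 1.162 y -0.221 -0.08
[-0.0006  0.0002 -0.0004] [-0.0089  0.0104  0.3831]
```

View pics/c5.png

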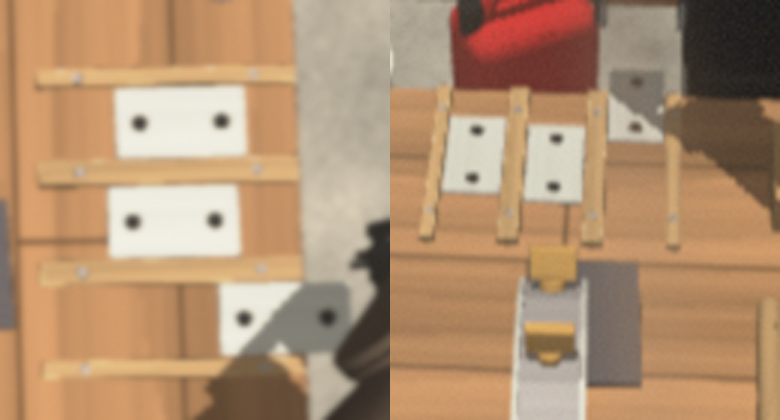

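>>> send_rows:
  moves: "0 0 0 -0.01 0.016 0.2 0.75;0 0 0 -0.01 0.016 0.4 0.75;0 0 0 -0.01 0.016 0.433 0.75;0 0 0 -0.01 0.016 0.433 0.75;0 0 0 -0.01 0.016 0.433 -1;0 0 0 -0.01 0.016 0.433 -1;0 0 0 -0.01 0.016 0.433 -1;0 0 0 -0.01 0.016 0.433 -1"
  newtons: 80

```text
time: 27.28
eef_pos: [0.4536, -0.3593, 0.0085]
tcp_rot: [0.708, 0.706, -0.002, 0.001]
contact_force: [-2.0, 1.8, 4.0]
opening: 0.659
finger_force: 83.4
```

```bash
python3 - <<'E'
from h import *
s=ctrl.get_state();print(s["eef_pos"].round(4),s["contact_force"].round(2),s["wrist_torque"].round(2),s["opening"])
E
```

```text
[ 0.4536 -0.3593  0.0085] [-1.98  1.76  4.  ] [0.3  0.38 0.06] 0.6590069341422963
```

>>> send_rows:
  moves: "0 0 0 0 0 -0.05 -1;0 0 0 0 0 -0.2 -1;0 0 0 0 0 -0.4 -1;0 0 0 0.15 0.05 -0.4 -1;0 0 0 0.35 0.1 -0.4 -1;0 0 0 0.55 0.15 -0.4 -1;0 0 0 0.75 0.2 -0.4 -1;0 0 0 0.95 0.23 -0.4 -1;0 0 0 0.95 0.23 -0.4 -1"

```text
time: 28.4
eef_pos: [0.4997, -0.1659, 0.0858]
tcp_rot: [0.707, 0.707, -0.002, -0.0]
contact_force: [0.9, -0.9, -1.2]
opening: 0.659
finger_force: 85.1
```

```bash
python3 - <<'E'
from h import *
s=ctrl.get_state();print(s["eef_pos"].round(4),s["contact_force"].round(2),s["wrist_torque"].round(2),s["opening"])
T=ctrl.read_camera("top");S=ctrl.read_camera("side");shims(T)
rows(down(.500,-.056,.06,.035),down(.500,-.056,.017,.035))
cv2.imwrite("pics/c6.png",S["image"][150:350,200:460,::-1].repeat(2,0).repeat(2,1))
E
```

```text
[ 0.4997 -0.1659  0.0858] [ 0.92 -0.92 -1.2 ] [-0.06 -0.01  0.04] 0.6585371826416385
white [ 0.5033 -0.1071] x 0.472 0.534 y -0.137 -0.077
white [ 0.5296 -0.4004] x 0.481 0.578 y -0.461 -0.34
white [ 0.6213 -0.2392] x 0.592 0.651 y -0.294 -0.185
white [ 0.8491 -0.0571] x 0.806 0.893 y -0.099 -0.015
[-0.0003  0.0005 -0.0059] [ 0.5622 -0.0006  0.1282]
[-0.0003  0.0005 -0.0059] [ 5.629e-01 -2.000e-04  3.432e-01]
```

View pics/c6.png

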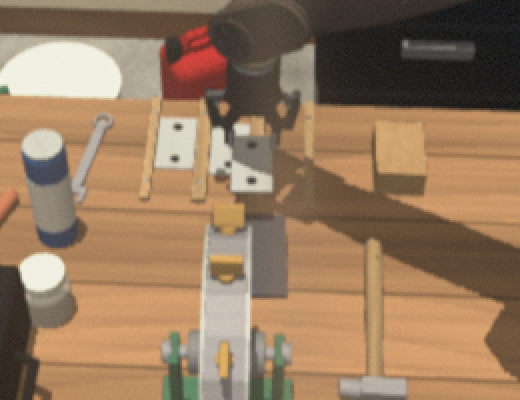

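>>> send_rows:
  moves: "0 0 -0.006 0.2 0 0 -1;0 0 -0.006 0.4 0 0 -1;0 0 -0.006 0.557 0 0 -1;0 0 -0.006 0.557 0 0.13 -1;0 0 -0.006 0.557 0 0.25 -1;0 0 -0.006 0.557 0 0.3 -1;0 0 -0.006 0.557 0 0.33 -1;0 0 -0.006 0.557 0 0.34 -1"

```text
time: 29.5
eef_pos: [0.5002, -0.058, 0.02]
tcp_rot: [0.695, 0.719, -0.003, -0.001]
contact_force: [-14.3, 1.5, 26.5]
opening: 0.661
finger_force: 104.1
```

>>> send_rows:
  moves: "0 0 0 0 0 -0.012 -1;0 0 0 0 0 -0.012 -1;0 0 0 0 0 -0.012 0.8;0 0 0 0 0 -0.012 0.8;0 0 0 0 0 -0.1 0.8;0 0 0 0 0 -0.35 0.8;0 0 0.006 -0.3 0.08 -0.45 -0.5;0 0 0.006 -0.6 0.17 -0.45 -0.5;0 0 0.006 -0.735 0.185 -0.45 -0.5;0 0 0.006 -0.735 0.185 -0.45 -0.5;0 0 0.006 -0.735 0.185 -0.45 -0.5"

```text
time: 30.88
eef_pos: [0.5419, -0.2018, 0.1075]
tcp_rot: [0.708, 0.706, -0.002, -0.001]
contact_force: [0.4, 0.6, -1.3]
opening: 0.25
finger_force: 0.0
```

```bash
python3 - <<'E'
from h import *
s=ctrl.get_state();print(s["eef_pos"].round(4),s["contact_force"].round(2),s["wrist_torque"].round(2),s["opening"])
T=ctrl.read_camera("top");S=ctrl.read_camera("side");shims(T)
rows(down(.536,-.207,.0158,0))
cr=lambda d,x,y,w,h,k:cv2.resize(d["image"][y:y+h,x:x+w,::-1],None,fx=k,fy=k,interpolation=cv2.INTER_CUBIC)
cv2.imwrite("pics/c7.png",np.hstack([cr(T,300,160,190,140,2),cr(S,220,170,160,140,2)]))
E
```

```text
[ 0.5419 -0.2018  0.1075] [ 0.37  0.62 -1.29] [0.04 0.02 0.  ] 0.25013904709855245
white [ 0.1739 -0.4432] x 0.085 0.263 y -0.546 -0.34
white [ 0.4989 -0.0198] x 0.465 0.533 y -0.077 0.038
white [ 0.8491 -0.0571] x 0.806 0.893 y -0.099 -0.015
[-0.0006  0.0003 -0.0003] [-0.0283 -0.0273  0.4574]
```

View pics/c7.png

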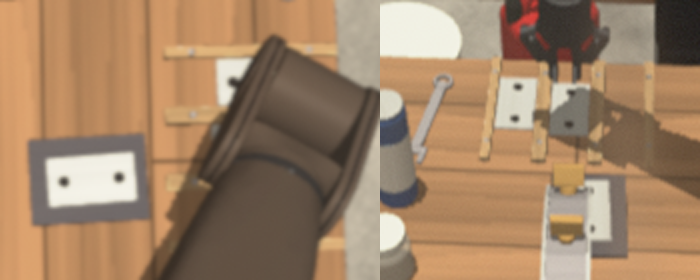

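The first shim lies centred on the plate (crop (93,180)). Second shim next.

>>> send_rows:
  moves: "0 0 0 -0.028 -0.027 0.25 -0.5;0 0 0 -0.028 -0.027 0.42 -0.5;0 0 0 -0.028 -0.027 0.455 -0.5;0 0 0 -0.028 -0.027 0.47 -0.5;0 0 0 -0.09 -0.027 0.47 -0.5;0 0 0 -0.15 -0.027 0.47 -0.5;0 0 0 -0.21 -0.027 0.47 -0.5;0 0 0 -0.27 -0.027 0.47 -0.5;0 0 0 -0.33 -0.027 0.47 -0.5;0 0 0 -0.4 -0.027 0.47 -0.5;0 0 0 -0.488 -0.027 0.47 -0.5;0 0 0 -0.488 -0.027 0.47 -0.5"

```text
time: 32.48
eef_pos: [0.5381, -0.3, 0.0171]
tcp_rot: [0.708, 0.706, -0.001, 0.001]
contact_force: [-1.9, 2.8, 12.1]
opening: 0.254
finger_force: 5.9
```

>>> send_rows:
  moves: "0 0 0 0 0 -0.2 -0.5;0 0 0 0 0 -0.4 0.75;0 0 0 -0.3 0 -0.4 0.75;0 0 0 -0.3 0 -0.4 0.75;0 0 0 -0.3 0 -0.4 0.75"

```text
time: 33.1
eef_pos: [0.536, -0.3589, 0.0932]
tcp_rot: [0.708, 0.706, -0.002, -0.001]
contact_force: [-0.3, 0.5, -0.6]
opening: 0.87
finger_force: 0.0
```

```bash
python3 - <<'E'
from h import *
s=ctrl.get_state();print(s["eef_pos"].round(4),s["contact_force"].round(2),s["opening"])
T=ctrl.read_camera("top");S=ctrl.read_camera("side");shims(T);shims(T,120)
rows(down(.536,-.358,.0065,0))
cr=lambda d,x,y,w,h,k:cv2.resize(d["image"][y:y+h,x:x+w,::-1],None,fx=k,fy=k,interpolation=cv2.INTER_CUBIC)
cv2.imwrite("pics/c8.png",np.hstack([cr(T,370,160,130,140,3),cr(S,260,170,130,140,3)]))
E
```

```text
[ 0.536  -0.3589  0.0932] [-0.29  0.5  -0.63] 0.8695457763004104
white [ 0.4989 -0.02  ] x 0.465 0.533 y -0.078 0.038
white [ 0.5366 -0.2983] x 0.507 0.567 y -0.336 -0.261
white [ 0.6209 -0.2388] x 0.591 0.651 y -0.293 -0.185
white [ 0.8498 -0.0578] x 0.818 0.881 y -0.09 -0.026
white [ 0.6209 -0.2388] x 0.591 0.651 y -0.293 -0.185
white [ 0.7547 -0.194 ] x 0.722 0.787 y -0.281 -0.107
white [ 0.8485 -0.0564] x 0.816 0.881 y -0.09 -0.023
[-0.0007  0.0001 -0.0003] [0.0017 0.0023 0.4312]
```

View pics/c8.png

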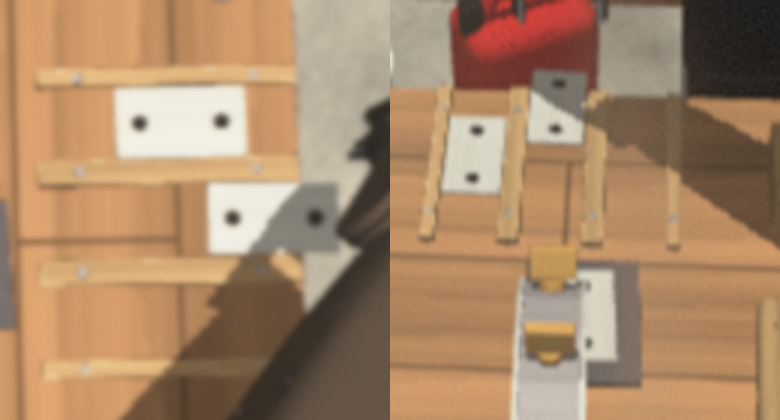

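Shim 2 hangs about 32 mm over the edge (crop (272,217)). Grip it there.

>>> send_rows:
  moves: "0 0 0 0.017 0.003 0.2 0.75;0 0 0 0.017 0.003 0.4 0.75;0 0 0 0.017 0.003 0.433 0.75;0 0 0 0.017 0.003 0.433 0.75;0 0 0 0.017 0.003 0.433 -1;0 0 0 0.017 0.003 0.433 -1;0 0 0 0.017 0.003 0.433 -1;0 0 0 0.017 0.003 0.433 -1"

```text
time: 34.2
eef_pos: [0.5378, -0.3578, 0.0098]
tcp_rot: [0.708, 0.706, -0.002, 0.001]
contact_force: [-1.3, 2.6, 5.5]
opening: 0.656
finger_force: 83.3
```

>>> send_rows:
  moves: "0 0 0 0 0 -0.05 -1;0 0 0 0 0 -0.2 -1;0 0 0 0 0 -0.4 -1;0 0 0 0.15 -0.04 -0.4 -1;0 0 0 0.35 -0.08 -0.4 -1;0 0 0 0.55 -0.12 -0.4 -1;0 0 0 0.75 -0.15 -0.4 -1;0 0 0 0.95 -0.18 -0.4 -1;0 0 0 0.95 -0.18 -0.4 -1"

```text
time: 35.33
eef_pos: [0.5005, -0.1642, 0.0867]
tcp_rot: [0.707, 0.707, -0.002, -0.001]
contact_force: [0.3, -1.1, -1.5]
opening: 0.651
finger_force: 84.8
```

```bash
python3 - <<'E'
from h import *
s=ctrl.get_state();print(s["eef_pos"].round(4),s["contact_force"].round(2),s["wrist_torque"].round(2),s["opening"])
T=ctrl.read_camera("top");shims(T)
rows(down(.500,-.057,.06,.035),down(.500,-.057,.022,.035))
E
```

```text
[ 0.5005 -0.1642  0.0867] [ 0.32 -1.09 -1.47] [-0.05 -0.05  0.02] 0.6505277358501265
white [ 0.5026 -0.0513] x 0.464 0.541 y -0.141 0.039
white [ 0.5322 -0.3993] x 0.487 0.578 y -0.458 -0.341
white [ 0.6213 -0.2392] x 0.592 0.651 y -0.294 -0.185
white [ 0.8491 -0.0571] x 0.806 0.893 y -0.099 -0.015
[-0.0004  0.0005 -0.0057] [ 0.5444 -0.0066  0.1342]
[-0.0004  0.0005 -0.0057] [ 0.545  -0.0061  0.3242]
```

>>> send_rows:
  moves: "0 0 -0.006 0.2 -0.004 0 -1;0 0 -0.006 0.4 -0.006 0 -1;0 0 -0.006 0.54 -0.006 0 -1;0 0 -0.006 0.54 -0.006 0.13 -1;0 0 -0.006 0.54 -0.006 0.25 -1;0 0 -0.006 0.54 -0.006 0.29 -1;0 0 -0.006 0.54 -0.006 0.31 -1;0 0 -0.006 0.54 -0.006 0.31 -1"

```text
time: 36.38
eef_pos: [0.501, -0.0594, 0.025]
tcp_rot: [0.695, 0.719, -0.002, 0.0]
contact_force: [-0.7, 0.2, -1.5]
opening: 0.657
finger_force: 84.9
```

>>> send_rows:
  moves: "0 0 0 0 0 0.008 -1;0 0 0 0 0 0.012 -1;0 0 0 0 0 0.012 -1"

```text
time: 36.75
eef_pos: [0.5011, -0.0591, 0.0233]
tcp_rot: [0.695, 0.719, -0.002, 0.0]
contact_force: [-1.4, 0.2, 5.5]
opening: 0.653
finger_force: 86.5
```

>>> send_rows:
  moves: "0 0 0 0 0 0 0.8;0 0 0 0 0 0 0.8;0 0 0 0 0 -0.1 0.8;0 0 0 0 0 -0.35 0.8;0 0 0.006 -0.3 0.2 -0.45 -0.5;0 0 0.006 -0.6 0.4 -0.45 -0.5;0 0 0.006 -0.785 0.6 -0.45 -0.5;0 0 0.006 -0.785 0.6 -0.45 -0.5;0 0 0.006 -0.785 0.6 -0.45 -0.5;0 0 0.006 -0.785 0.6 -0.45 -0.5"

```text
time: 38.0
eef_pos: [0.6247, -0.2098, 0.1112]
tcp_rot: [0.708, 0.706, -0.002, -0.002]
contact_force: [0.4, -0.2, -0.4]
opening: 0.252
finger_force: 0.0
```

```bash
python3 - <<'E'
from h import *
s=ctrl.get_state();print(s["eef_pos"].round(4),s["contact_force"].round(2),s["wrist_torque"].round(2),s["opening"])
T=ctrl.read_camera("top");S=ctrl.read_camera("side");shims(T)
rows(down(.621,-.216,.0134,0))
cr=lambda d,x,y,w,h,k:cv2.resize(d["image"][y:y+h,x:x+w,::-1],None,fx=k,fy=k,interpolation=cv2.INTER_CUBIC)
cv2.imwrite("pics/c9.png",np.hstack([cr(T,300,160,190,140,2),cr(S,220,170,160,140,2)]))
E
```

```text
[ 0.6247 -0.2098  0.1112] [ 0.42 -0.22 -0.35] [ 0.03  0.04 -0.03] 0.25163005262564764
white [ 0.5    -0.0181] x 0.466 0.533 y -0.077 0.041
white [ 0.8491 -0.0571] x 0.806 0.893 y -0.099 -0.015
white [ 1.0905 -0.1578] x 1.02 1.162 y -0.221 -0.095
[-0.0007  0.0002 -0.0003] [-0.0303 -0.0179  0.4918]
```

View pics/c9.png

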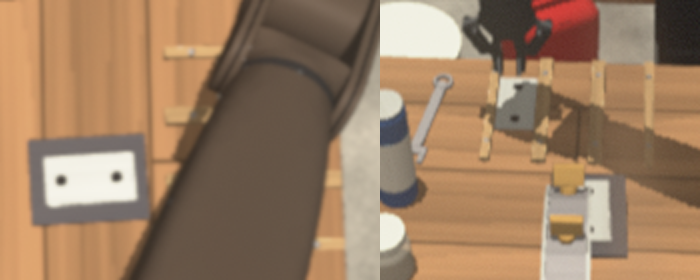

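Two shims are stacked in line (crop (90,180)). Third shim.

>>> send_rows:
  moves: "0 0 0 -0.03 -0.018 0.25 -0.5;0 0 0 -0.03 -0.018 0.44 -0.5;0 0 0 -0.03 -0.018 0.475 -0.5;0 0 0 -0.03 -0.018 0.49 -0.5;0 0 0 -0.09 -0.018 0.49 -0.5;0 0 0 -0.15 -0.018 0.49 -0.5;0 0 0 -0.21 -0.018 0.49 -0.5;0 0 0 -0.27 -0.018 0.49 -0.5;0 0 0 -0.33 -0.018 0.49 -0.5;0 0 0 -0.38 -0.018 0.49 -0.5;0 0 0 -0.435 -0.018 0.49 -0.5;0 0 0 -0.435 -0.018 0.49 -0.5"

```text
time: 39.6
eef_pos: [0.623, -0.2983, 0.0172]
tcp_rot: [0.708, 0.706, -0.001, 0.001]
contact_force: [-0.8, 0.6, 6.0]
opening: 0.248
finger_force: 3.0
```

>>> send_rows:
  moves: "0 0 0 0 0 -0.2 -0.5;0 0 0 0 0 -0.4 0.75;0 0 0 -0.3 0 -0.4 0.75;0 0 0 -0.3 0 -0.4 0.75;0 0 0 -0.3 0 -0.4 0.75"

```text
time: 40.22
eef_pos: [0.6213, -0.3575, 0.0941]
tcp_rot: [0.708, 0.706, -0.002, -0.001]
contact_force: [1.0, 0.5, -0.2]
opening: 0.875
finger_force: 0.0
```

```bash
python3 - <<'E'
from h import *
s=ctrl.get_state();print(s["eef_pos"].round(4),s["contact_force"].round(2),s["opening"])
T=ctrl.read_camera("top");S=ctrl.read_camera("side");shims(T);shims(T,120)
rows(down(.621,-.3565,.0065,0))
cr=lambda d,x,y,w,h,k:cv2.resize(d["image"][y:y+h,x:x+w,::-1],None,fx=k,fy=k,interpolation=cv2.INTER_CUBIC)
cv2.imwrite("pics/c10.png",np.hstack([cr(T,370,160,130,140,3),cr(S,260,170,130,140,3)]))
E
```

```text
[ 0.6213 -0.3575  0.0941] [ 0.98  0.52 -0.23] 0.8750065770610282
white [ 0.5001 -0.0179] x 0.464 0.536 y -0.078 0.042
white [ 0.6217 -0.2825] x 0.591 0.652 y -0.327 -0.238
white [ 0.6722 -0.381 ] x 0.575 0.769 y -0.421 -0.342
white [ 0.8498 -0.0578] x 0.818 0.881 y -0.09 -0.026
white [ 0.7547 -0.194 ] x 0.722 0.787 y -0.281 -0.107
white [ 0.8485 -0.0564] x 0.816 0.881 y -0.09 -0.023
[-0.0007  0.0001 -0.0003] [ 0.0015 -0.0005  0.4358]
```

View pics/c10.png

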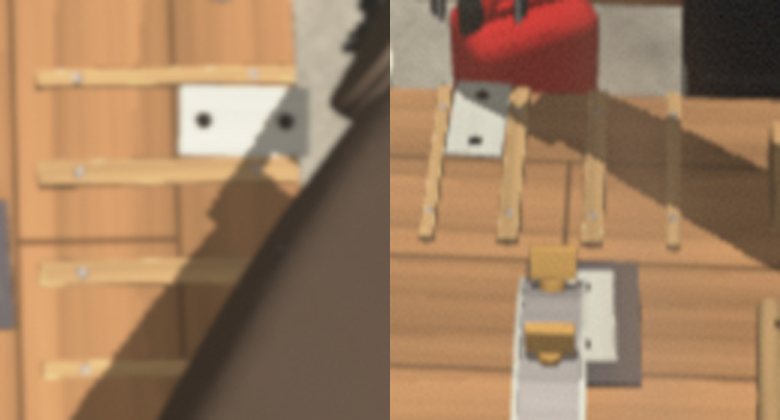

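Shim 3 slipped under the tips: it overhangs only about 9 mm (crop (243,120)). Press again, harder, and draw it 27 mm.

>>> send_rows:
  moves: "0 0 0 0.2 0 0 -0.5;0 0 0 0.43 0 0 -0.5;0 0 0 0.43 0 0.1 -0.5;0 0 0 0.43 0 0.33 -0.5;0 0 0 0.43 0 0.4 -0.5;0 0 0 0.43 0 0.417 -0.5;0 0 0 0.43 0 0.417 -0.5;0 0 0 0.38 0 0.417 -0.5;0 0 0 0.34 0 0.417 -0.5;0 0 0 0.3 0 0.417 -0.5;0 0 0 0.285 0 0.417 -0.5;0 0 0 0.285 0 0.417 -0.5"

```text
time: 41.82
eef_pos: [0.6248, -0.2983, 0.017]
tcp_rot: [0.709, 0.706, 0.001, -0.002]
contact_force: [-3.0, 14.8, 26.1]
opening: 0.251
finger_force: 12.6
```

>>> send_rows:
  moves: "0 0 0 0 0 -0.2 -0.5;0 0 0 0 0 -0.4 0.75;0 0 0 -0.28 0 -0.4 0.75;0 0 0 -0.28 0 -0.4 0.75;0 0 0 -0.28 0 -0.4 0.75"

```text
time: 42.45
eef_pos: [0.621, -0.357, 0.0895]
tcp_rot: [0.708, 0.706, -0.002, -0.002]
contact_force: [0.4, 0.4, 0.2]
opening: 0.874
finger_force: 0.0
```

```bash
python3 - <<'E'
from h import *
s=ctrl.get_state();print(s["eef_pos"].round(4),s["contact_force"].round(2),s["opening"])
T=ctrl.read_camera("top");shims(T)
rows(down(.621,-.3565,.0065,0))
E
```

```text
[ 0.621  -0.357   0.0895] [0.42 0.36 0.24] 0.8735095932531785
white [ 0.5001 -0.0179] x 0.464 0.536 y -0.078 0.042
white [ 0.6228 -0.2902] x 0.594 0.652 y -0.33 -0.251
white [ 0.712  -0.3794] x 0.656 0.768 y -0.421 -0.338
white [ 0.8498 -0.0578] x 0.818 0.881 y -0.09 -0.026
[-0.0009  0.     -0.0005] [-0.0007  0.0019  0.4142]
```

Rear edge at y=-0.251, so about 22 mm of overhang: enough for a grip.

>>> send_rows:
  moves: "0 0 0 0.012 0.007 0.2 0.75;0 0 0 0.012 0.007 0.38 0.75;0 0 0 0.012 0.007 0.414 0.75;0 0 0 0.012 0.007 0.414 0.75;0 0 0 0.012 0.007 0.414 -1;0 0 0 0.012 0.007 0.414 -1;0 0 0 0.012 0.007 0.414 -1;0 0 0 0.012 0.007 0.414 -1"

```text
time: 43.5
eef_pos: [0.6234, -0.3561, 0.0113]
tcp_rot: [0.708, 0.706, -0.002, 0.0]
contact_force: [-3.0, 1.4, 4.8]
opening: 0.623
finger_force: 82.7
```

>>> send_rows:
  moves: "0 0 0 0 0 -0.05 -1;0 0 0 0 0 -0.2 -1;0 0 0 0 0 -0.4 -1;0 0 0 0.15 -0.1 -0.4 -1;0 0 0 0.35 -0.23 -0.4 -1;0 0 0 0.55 -0.36 -0.4 -1;0 0 0 0.75 -0.49 -0.4 -1;0 0 0 0.95 -0.61 -0.4 -1;0 0 0 0.95 -0.61 -0.4 -1"

```text
time: 44.62
eef_pos: [0.5, -0.1618, 0.088]
tcp_rot: [0.707, 0.707, -0.002, -0.001]
contact_force: [0.3, 0.1, -1.0]
opening: 0.611
finger_force: 84.3
```

```bash
python3 - <<'E'
from h import *
s=ctrl.get_state();print(s["eef_pos"].round(4),s["contact_force"].round(2),s["wrist_torque"].round(2),s["opening"])
T=ctrl.read_camera("top");S=ctrl.read_camera("side");shims(T);shims(T,210)
rows(down(.500,-.068,.06,.035),down(.500,-.068,.026,.035))
cr=lambda d,x,y,w,h,k:cv2.resize(d["image"][y:y+h,x:x+w,::-1],None,fx=k,fy=k,interpolation=cv2.INTER_CUBIC)
cv2.imwrite("pics/c11.png",np.hstack([cr(T,310,180,120,120,3),cr(S,270,180,120,120,3)]))
E
```

```text
[ 0.5    -0.1618  0.088 ] [ 0.33  0.12 -1.  ] [-0.04 -0.05  0.06] 0.6113834373008483
white [ 0.5021 -0.0482] x 0.467 0.537 y -0.137 0.041
white [ 0.5309 -0.3992] x 0.484 0.578 y -0.458 -0.341
white [ 0.8491 -0.0571] x 0.806 0.893 y -0.099 -0.015
white [ 0.5016 -0.0475] x 0.467 0.536 y -0.134 0.039
white [ 0.8484 -0.0578] x 0.818 0.878 y -0.087 -0.029
[-0.0001  0.0006 -0.0059] [ 0.4845 -0.0142  0.1446]
[-0.0001  0.0006 -0.0059] [ 0.4851 -0.0142  0.3146]
```

View pics/c11.png

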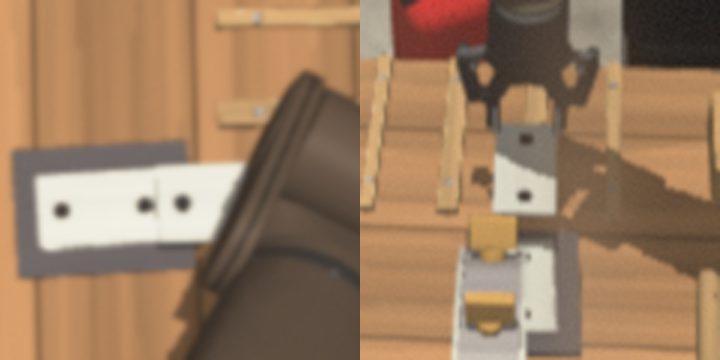

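>>> send_rows:
  moves: "0 0 -0.006 0.2 -0.007 0 -1;0 0 -0.006 0.4 -0.014 0 -1;0 0 -0.006 0.494 -0.014 0 -1;0 0 -0.006 0.494 -0.014 0.13 -1;0 0 -0.006 0.494 -0.014 0.23 -1;0 0 -0.006 0.494 -0.014 0.28 -1;0 0 -0.006 0.494 -0.014 0.295 -1;0 0 -0.006 0.494 -0.014 0.305 -1;0 0 -0.006 0.494 -0.014 0.305 -1"

```text
time: 45.85
eef_pos: [0.502, -0.0682, 0.0328]
tcp_rot: [0.695, 0.719, -0.002, 0.001]
contact_force: [-10.5, -0.6, 28.1]
opening: -0.001
finger_force: 13.7
```

```bash
python3 - <<'E'
from h import *
s=ctrl.get_state();print(s["eef_pos"].round(4),s["contact_force"].round(2),s["wrist_torque"].round(2),s["opening"])
T=ctrl.read_camera("top");S=ctrl.read_camera("side");shims(T)
import pickle;pickle.dump((T,S),open("c1.pkl","wb"))
g=T["image"][225:275,322,:].mean(1); print(T["image"][250,300:350].mean(1).astype(int))
E
```

```text
[ 0.502  -0.0682  0.0328] [-10.52  -0.62  28.11] [-0.04  1.88 -0.04] -0.000588011528164395
white [0.4967 0.0164] x 0.462 0.532 y -0.01 0.042
white [ 0.5269 -0.3957] x 0.464 0.59 y -0.469 -0.322
white [ 0.8491 -0.0571] x 0.806 0.893 y -0.099 -0.015
[145 146 149 150 150 150 150 150 152 155 157 158 157 152 138 116 105 103
 103 104 112 140 182 212 221 226 228 227 219 200 175 159 165 190 217 227
 229 226 211 170 119  86  73  65  68  76  79  78  79  82]
```

The grip slackened and the fingers shut above the stack, with the tips at about z=0.019. Lift straight up and look.

>>> send_rows:
  moves: "0 0 0 0 0 -0.1 -1;0 0 0 0 0 -0.4 -1;0 0 0 -0.4 0.2 -0.6 -1;0 0 0 -0.8 0.4 -0.6 -0.5;0 0 0 -0.95 0.5 -0.6 -0.5;0 0 0 -0.95 0.5 -0.6 -0.5"

```text
time: 46.7
eef_pos: [0.6081, -0.2562, 0.1491]
tcp_rot: [0.696, 0.718, -0.001, 0.002]
contact_force: [0.3, 1.1, -0.3]
opening: 0.252
finger_force: 0.0
```

```bash
python3 - <<'E'
from h import *
s=ctrl.get_state();print(s["eef_pos"].round(4),s["contact_force"].round(2),s["opening"])
T=ctrl.read_camera("top");S=ctrl.read_camera("side");shims(T)
cr=lambda d,x,y,w,h,k:cv2.resize(d["image"][y:y+h,x:x+w,::-1],None,fx=k,fy=k,interpolation=cv2.INTER_CUBIC)
cv2.imwrite("pics/c12.png",np.hstack([cr(T,300,210,100,90,4),cr(S,290,230,80,90,4)]))
E
```

```text
[ 0.6081 -0.2562  0.1491] [ 0.35  1.13 -0.31] 0.25248096580480234
white [ 0.4897 -0.0186] x 0.438 0.542 y -0.082 0.045
white [ 0.8498 -0.0565] x 0.806 0.894 y -0.099 -0.014
white [ 1.0569 -0.1452] x 0.951 1.163 y -0.229 -0.061
```

View pics/c12.png

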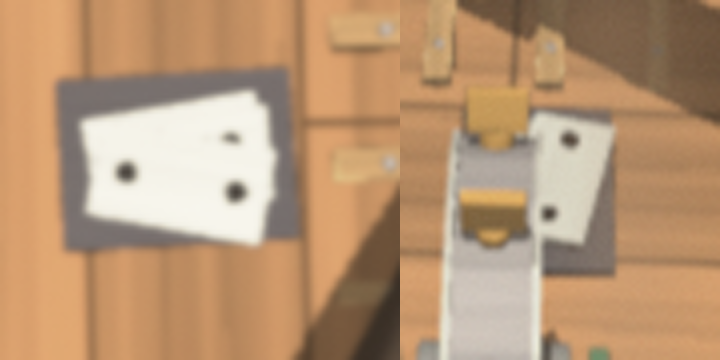

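```bash
python3 - <<'E'
from h import *
T=ctrl.read_camera("top")
a,b=[onz(T,300+u/4-.4,210+v/4-.4,.019)[:2] for u,v in((126,172),(235,191))]
print("shim3 c",((a+b)/2).round(4),"yaw",np.arctan2(*(a-b)[::-1]).round(3),np.linalg.norm(a-b).round(4))
c=[onz(T,300+u/4-.4,210+v/4-.4,.013)[:2] for u,v in((82,122),(252,92),(231,137))];print(np.round(c,4),"yaw other",np.arctan2(*(c[0]-c[1])[::-1]).round(3))
rows(down(.500,-.018,.08,.035),down(.500,-.018,.0205,.035))
E
```

```text
shim3 c [ 0.4839 -0.0179] yaw 1.379 0.0693
[[ 0.5229  0.0434]
 [ 0.5399 -0.0644]
 [ 0.5116 -0.0505]] yaw other 1.727
[-0.0002  0.0005 -0.0004] [ 1.2001 -0.4964  0.337 ]
[-0.0002  0.0005 -0.0004] [ 1.2011 -0.496   0.6345]
```

Shim 3 landed on the stack but skewed (holes at crop (126,172) and (235,191)) and x is 15 mm off. I will square the stack by squeezing its long sides near its left end, where the fan is narrow.

>>> send_rows:
  moves: "0 0 0 0.3 -0.15 0 1;0 0 0 0.6 -0.3 0 1;0 0 0 0.9 -0.45 0.1 1;0 0 0 1 -0.5 0.2 1;0 0 0 1 -0.5 0.2 1"

```text
time: 47.48
eef_pos: [0.4952, -0.0523, 0.1045]
tcp_rot: [0.693, 0.721, -0.003, -0.003]
contact_force: [0.6, -0.4, 0.8]
opening: 1.003
finger_force: 0.0
```

```bash
python3 - <<'E'
from h import *
s=ctrl.get_state();print(s["eef_pos"].round(4),s["contact_force"].round(2),s["opening"])
rows(down(.4975,.02,.08,.035),down(.4975,.02,.0215,.035))
E
```

```text
[ 0.4952 -0.0523  0.1045] [ 0.62 -0.37  0.79] 1.0028534141323768
[-0.0014 -0.      0.0006] [0.361  0.0263 0.1226]
[-0.0014 -0.      0.0006] [0.3609 0.0289 0.4151]
```

>>> send_rows:
  moves: "-0.001 0 0 0.2 0.027 0 1;-0.001 0 0 0.361 0.027 0 1;-0.001 0 0 0.361 0.027 0 1;-0.001 0 0 0.361 0.028 0.2 1;-0.001 0 0 0.361 0.029 0.38 1;-0.001 0 0 0.361 0.029 0.415 1;-0.001 0 0 0.361 0.029 0.415 1;-0.001 0 0 0.361 0.029 0.415 -1;-0.001 0 0 0.361 0.029 0.415 -1;-0.001 0 0 0.361 0.029 0.415 -1;-0.001 0 0 0.361 0.029 0.415 -1"
  newtons: 30

```text
time: 48.85
eef_pos: [0.4961, 0.0158, 0.028]
tcp_rot: [0.693, 0.721, -0.008, -0.006]
contact_force: [-26.1, -3.9, 41.5]
opening: 0.62
finger_force: 26.4
```

>>> send_rows:
  moves: "0 0 0 0 0 -0.025 -1;0 0 0 0 0 -0.025 -1"

```text
time: 49.1
eef_pos: [0.5052, 0.0157, 0.0332]
tcp_rot: [0.695, 0.719, 0.002, 0.005]
contact_force: [-16.3, -1.8, 34.0]
opening: 0.184
finger_force: 18.3
```

```bash
python3 - <<'E'
from h import *
s=ctrl.get_state();print(s["eef_pos"].round(4),s["contact_force"].round(2),s["opening"],s["wrist_torque"].round(2))
T=ctrl.read_camera("top");S=ctrl.read_camera("side")
cr=lambda d,x,y,w,h,k:cv2.resize(d["image"][y:y+h,x:x+w,::-1],None,fx=k,fy=k,interpolation=cv2.INTER_CUBIC)
cv2.imwrite("pics/c13.png",np.hstack([cr(T,300,210,100,90,4),cr(S,290,220,90,90,4)]))
E
```

```text
[0.5052 0.0157 0.0332] [-16.31  -1.8   34.03] 0.18350554786393827 [-0.48  3.31  0.03]
```

No picture views are left, so from here I measure numerically. Lift off and clear the view.

>>> send_rows:
  moves: "0 0 0 0 0 -0.1 -1;0 0 0 0 0 -0.4 -1;0 0 0 -0.3 0.2 -0.6 0;0 0 0 -0.6 0.4 -0.6 1;0 0 0 -0.9 0.5 -0.6 1;0 0 0 -1 0.5 -0.6 1;0 0 0 -1 0.5 -0.6 1"

```text
time: 50.08
eef_pos: [0.6096, -0.1833, 0.1509]
tcp_rot: [0.696, 0.718, 0.001, 0.003]
contact_force: [-0.9, 1.0, -0.2]
opening: 1.002
finger_force: 0.0
```

```bash
cat > st.py <<'E'
from h import *
s=ctrl.get_state();print(s["eef_pos"].round(4),s["contact_force"].round(2),s["opening"])
T=ctrl.read_camera("top");S=ctrl.read_camera("side")
I=cv2.resize(T["image"][215:290,300:390],None,fx=4,fy=4,interpolation=cv2.INTER_CUBIC)
W_=lambda u,v,z:onz(T,300+(u+.5)/4-.5,215+(v+.5)/4-.5,z)[:2]
h=cv2.cvtColor(I,cv2.COLOR_RGB2HSV);m=((h[...,1]<60)&(h[...,2]>165)).astype(np.uint8)
c=max(cv2.findContours(m,0,2)[0],key=cv2.contourArea)
p=cv2.approxPolyDP(c,6,True)[:,0]
print("outline",[(W_(*q,.016)*1000).round(0).tolist() for q in p])
fill=cv2.drawContours(np.zeros_like(m),[c],-1,1,-1); g=I.mean(2)
d=((g<110)&(cv2.erode(fill,np.ones((9,9)))>0)).astype(np.uint8)
n,l,st,ce=cv2.connectedComponentsWithStats(d)
for i in range(1,n):
    if st[i,4]>15: print("hole",st[i,4],st[i,2:4],(W_(*ce[i],.016)*1000).round(1))
# coarse brightness map
print(cv2.resize(T["image"][228:272,312:376],None,fx=.5,fy=.5,interpolation=cv2.INTER_AREA).mean(2).astype(int)//10)
E
python3 st.py
```

```text
[ 0.6096 -0.1833  0.1509] [-0.95  1.01 -0.19] 1.001609365975846
outline [[531.0, -73.0], [541.0, -59.0], [525.0, 43.0], [463.0, 40.0], [447.0, -70.0], [501.0, -78.0]]
hole 137 [14 13] [488.7  16.6]
hole 145 [13 14] [478.3 -52.8]
[[16 15 14 13 11 12 13 13 12 12 12 11 11 11 11 11 11 11 11 11 11 11 11 11
  11 11 11 11 11 11 12 12]
 [15 12 11 11 11 11 11 11 11 11 11 11 11 11 11 11 11 11 11 10 11 11 11 11
  11 11 10 10 10 11 12 12]
 [15 11 11 11 11 11 11 11 11 11 11 11 11 11 11 11 11 11 11 11 12 13 14 16
  17 16 12 10 10 10 11 11]
 [15 11 11 11 11 11 11 11 11 11 11 11 11 11 12 12 13 15 17 19 20 21 22 22
  23 21 14 11 10 10 11 12]
 [15 11 10 10 10 11 11 11 11 12 13 15 16 18 19 20 22 22 23 23 23 23 23 23
  23 23 21 15 11 10 11 11]
 [15 11 11 11 12 15 16 18 19 20 21 22 23 23 23 23 23 23 23 23 23 23 23 23
  23 23 23 17 11 10 11 11]
 [15 12 10 12 19 22 22 23 23 23 23 23 23 23 23 23 23 23 23 23 23 23 23 23
  23 23 23 18 11 10 11 11]
 [15 12 11 12 19 23 23 23 23 23 23 23 23 23 23 23 23 23 23 23 23 22 19 20
  23 23 23 18 11 10 11 11]
 [15 12 11 11 18 23 23 23 23 23 23 23 23 23 23 23 23 23 23 23 2
[... 651 characters left out ...]
 11 11 12 20 23 23 23 23 23 23 23 23 23 23 23 23 23 23 23 23 16 11
  15 22 23 21 14 11 10 10]
 [16 13 11 11 13 21 23 23 23 23 23 23 23 23 24 24 24 24 24 24 24 23 23 21
  22 23 23 18 12 10 10  9]
 [16 14 11 11 13 20 23 23 23 23 23 23 23 23 23 23 24 24 24 24 24 24 24 23
  23 23 23 16 11 10 10  7]
 [16 14 11 11 12 16 19 20 20 21 22 22 23 23 23 23 23 23 23 23 23 23 24 24
  23 23 22 15 11 10  9  6]
 [16 15 11 11 11 11 12 12 12 13 14 15 16 18 19 20 21 21 22 23 23 23 23 23
  23 23 22 13 10 10  7  5]
 [16 15 11 11 11 11 11 11 11 11 11 11 11 11 12 12 13 14 15 15 16 18 20 20
  21 22 21 13 11  9  6  5]
 [16 15 11 11 11 10 11 11 11 11 11 11 10 10 10 11 11 11 12 12 12 12 12 13
  14 15 16 14 13  8  5  6]]
```

```bash
python3 - <<'E'
from h import *
rows(down(.495,.02,.06,.035),down(.495,.025,.013,.035))
E
```

```text
[ 0.0005  0.0003 -0.0002] [ 1.0189 -0.5344  0.4455]
[ 0.0005  0.0003 -0.0002] [ 1.0443 -0.5344  0.6804]
```

>>> send_rows:
  moves: "0 0 0 0.3 -0.16 0 1;0 0 0 0.6 -0.32 0 1;0 0 0 0.85 -0.45 0.1 1;0 0 0 1 -0.534 0.3 1;0 0 0 1 -0.534 0.44 1;0 0 0 1 -0.534 0.44 1;0 0 0 1 -0.534 0.44 1"

```text
time: 51.05
eef_pos: [0.496, 0.0165, 0.062]
tcp_rot: [0.694, 0.72, 0.001, 0.003]
contact_force: [-0.1, -0.6, -0.5]
opening: 0.998
finger_force: 0.0
```

```bash
python3 - <<'E'
from h import *
s=ctrl.get_state();print(s["eef_pos"].round(4),s["contact_force"].round(2),s["opening"])
rows(down(.495,.022,.0135,.035),down(.4975,.022,.0205,.035))
E
```

```text
[0.496  0.0165 0.062 ] [-0.08 -0.6  -0.5 ] 0.997915211537501
[0.0008 0.0004 0.0001] [ 0.0283 -0.0052  0.2426]
[0.0008 0.0004 0.0001] [0.0278 0.0075 0.2077]
```

>>> send_rows:
  moves: "0 0 0 0.028 -0.005 0.1 1;0 0 0 0.028 -0.005 0.2 1;0 0 0 0.028 -0.005 0.23 1;0 0 0 0.028 -0.005 0.243 1;0 0 0 0.028 -0.005 0.243 1"

```text
time: 51.68
eef_pos: [0.4949, 0.0214, 0.0129]
tcp_rot: [0.695, 0.719, 0.001, 0.002]
contact_force: [0.8, -0.1, -0.2]
opening: 1.001
finger_force: 0.0
```

>>> send_rows:
  moves: "0 0 0 0 0 -0.01 0.88;0 0 0 0 0.003 -0.02 0.78;0 0 0 0 0.006 -0.027 0.68;0 0 0 0 0.008 -0.032 0.58;0 0 0 0 0.01 -0.034 0.5;0 0 0 0 0.012 -0.036 0.42;0 0 0 0 0.012 -0.036 0.35"

```text
time: 52.55
eef_pos: [0.4961, 0.0218, 0.0196]
tcp_rot: [0.695, 0.719, -0.0, 0.001]
contact_force: [-3.4, -0.4, 5.8]
opening: 0.723
finger_force: 30.6
```

>>> send_rows:
  moves: "0 0 0 0 0 0 -1;0 0 0 0 0 0 -1;0 0 0 0 0 0 -1"
  newtons: 70

```text
time: 52.92
eef_pos: [0.4963, 0.0218, 0.0202]
tcp_rot: [0.695, 0.719, -0.0, 0.001]
contact_force: [-5.9, 0.3, 9.9]
opening: 0.704
finger_force: 70.5
```

An opening of 0.704 is 60 mm, so the stack is squared between the pads. Release and check.

>>> send_rows:
  moves: "0 0 0 0 0 0 1;0 0 0 0 0 0 1;0 0 0 0 0 0 1;0 0 0 0 0 -0.1 1;0 0 0 0 0 -0.4 1;0 0 0 -0.3 0.2 -0.6 1;0 0 0 -0.6 0.4 -0.6 1;0 0 0 -0.9 0.5 -0.6 1;0 0 0 -1 0.5 -0.6 1;0 0 0 -1 0.5 -0.6 1"

```text
time: 54.18
eef_pos: [0.6037, -0.1777, 0.1399]
tcp_rot: [0.696, 0.718, 0.0, 0.002]
contact_force: [-0.3, 1.4, 0.4]
opening: 0.994
finger_force: 0.0
```

```bash
python3 st.py
```

```text
[ 0.6037 -0.1777  0.1399] [-0.29  1.41  0.44] 0.9941986540509032
outline [[531.0, -73.0], [541.0, -58.0], [525.0, 42.0], [472.0, 40.0], [464.0, 32.0], [448.0, -66.0], [502.0, -80.0]]
hole 131 [12 14] [496.4  15. ]
hole 143 [14 13] [481.7 -53.7]
[[16 15 14 13 11 12 13 13 12 12 12 11 11 11 11 11 11 11 11 11 11 11 11 11
  11 11 11 11 11 11 12 12]
 [15 12 11 11 11 11 11 11 11 11 11 11 11 11 11 11 11 11 11 10 10 10 11 11
  11 11 10 10 10 11 12 12]
 [15 11 10 11 11 11 11 11 11 11 11 11 11 11 11 11 11 11 11 11 12 13 14 16
  17 17 12 10 10 10 11 11]
 [15 11 11 11 11 10 11 11 11 11 11 11 11 11 12 13 14 15 17 19 20 21 22 22
  23 21 15 11 10 10 11 11]
 [15 11 10 10 10 11 11 14 14 13 14 15 17 18 19 21 22 22 23 23 23 23 23 23
  23 23 21 15 11 10 11 11]
 [15 11 10 11 13 15 18 21 22 22 22 22 23 23 23 23 23 23 23 23 23 23 23 23
  23 23 23 17 11 10 11 11]
 [15 11 11 12 18 22 23 23 23 23 23 23 23 23 23 23 23 23 23 23 23 23 23 23
  23 23 23 18 11 10 11 11]
 [15 12 10 11 18 23 23 23 23 23 23 23 23 23 23 23 23 23 23 23 23 23 22 22
  23 23 23 18 11 10 11 11]
 [15 12 11 11 17 23 23 23 23 23 23 23 23 23 23 
[... 667 characters left out ...]
 11 11 13 21 23 23 23 23 23 23 23 23 23 23 23 23 23 23 23 23 22 18
  20 23 23 21 14 11 10  8]
 [16 13 11 11 12 18 22 23 23 23 23 23 23 23 23 23 23 23 23 24 23 23 23 23
  23 23 23 18 11 10  9  6]
 [16 14 11 11 11 13 17 19 17 17 19 20 21 22 23 23 23 23 23 23 23 23 23 23
  23 23 22 15 11 10  8  5]
 [16 14 11 11 11 11 11 12 11 11 11 12 14 16 17 19 20 21 22 23 23 23 23 23
  23 23 21 13 10 10  7  5]
 [16 15 11 11 11 11 11 11 11 11 11 11 11 11 11 12 12 13 15 17 19 20 21 22
  23 23 20 12 10  8  5  5]
 [16 15 11 11 11 11 11 11 10 11 10 10 10 10 10 10 10 10 11 11 11 12 13 15
  16 18 16 12 10  7  5  6]
 [16 15 11 11 10 10 11 11 11 11 11 11 10 10 10 11 11 11 12 12 11 11 11 11
  12 13 13 13 11  6  5  6]]
```

The top shim now has its centre at (0.489,-0.019), yaw 1.36 against the plate's 1.606. From the outline, the two below are within tolerance. Squeezing jams on friction, so I will push the top shim's overhanging right end sideways with closed fingers.

```bash
python3 - <<'E'
from h import *
s=ctrl.get_state();print(s["qpos"].round(2))
rows(down(.435,-.056,.11,-1.536),down(.428,-.056,.027,-1.536))
E
```

```text
[-0.44  0.29  1.78 -0.    1.07 -0.48]
[ 4.000e-04 -1.000e-04  2.498e-01] [ 0.6199 -0.8176  0.1438]
[ 4.000e-04 -1.000e-04  2.498e-01] [ 0.6215 -0.8533  0.5588]
```

>>> send_rows:
  moves: "0 0 0.25 0.1 -0.1 0 -1;0 0 0.25 0.2 -0.25 0 -1;0 0 0.25 0.35 -0.45 0.05 -1;0 0 0.25 0.5 -0.65 0.1 -1;0 0 0.25 0.62 -0.8 0.14 -1;0 0 0.25 0.62 -0.853 0.14 -1;0 0 0.25 0.62 -0.853 0.14 -1;0 0 0.25 0.62 -0.853 0.14 -1;0 0 0.25 0.62 -0.853 0.14 -1;0 0 0.25 0.62 -0.853 0.14 -1;0 0 0.25 0.62 -0.853 0.14 -1"

```text
time: 55.65
eef_pos: [0.4278, -0.0557, 0.111]
tcp_rot: [1.0, 0.019, 0.001, 0.001]
contact_force: [0.9, 0.3, 0.0]
opening: -0.0
finger_force: 0.0
```

```bash
python3 - <<'E'
from h import *
s=ctrl.get_state();print(s["qpos"].round(2),s["eef_pos"].round(4),s["opening"])
rows(down(.428,-.056,.027,-1.536),down(.456,-.056,.027,-1.536))
E
```

```text
[-0.37 -0.1   2.26 -0.    0.98  1.17] [ 0.4278 -0.0557  0.111 ] -0.00011277483267399864
[ 0.0003 -0.0004  0.0004] [-0.0005  0.0009  0.4199]
[ 0.0003 -0.0004  0.0004] [0.1394 0.0061 0.4203]
```

>>> send_rows:
  moves: "0 0 0 0 0 0.2 -1;0 0 0 0 0 0.38 -1;0 0 0 0 0 0.42 -1;0 0 0 0.03 0.002 0.42 -1;0 0 0 0.05 0.002 0.42 -1;0 0 0 0.07 0.003 0.42 -1;0 0 0 0.09 0.004 0.42 -1;0 0 0 0.11 0.005 0.42 -1;0 0 0 0.125 0.006 0.42 -1;0 0 0 0.14 0.006 0.42 -1;0 0 0 0.14 0.006 0.42 -1"

```text
time: 57.02
eef_pos: [0.4569, -0.0568, 0.0273]
tcp_rot: [1.0, 0.017, 0.002, 0.001]
contact_force: [-0.7, 0.4, -0.5]
opening: 0.003
finger_force: 0.0
```

>>> send_rows:
  moves: "0 0 0 -0.1 0 0 -1;0 0 0 -0.1 0 -0.2 -1;0 0 0 -0.1 0 -0.45 -1;0 0 0 0.2 0.4 -0.5 -1;0 0 0 0.4 0.8 -0.5 -1;0 0 0 0.5 1 -0.5 -1;0 0 0 0.5 1 -0.5 -1"

```text
time: 57.9
eef_pos: [0.5643, -0.2554, 0.1281]
tcp_rot: [1.0, 0.017, 0.002, 0.001]
contact_force: [0.6, 0.4, -0.5]
opening: 0.001
finger_force: 0.0
```

```bash
sed -i '/coarse/,$d' st.py; python3 st.py
```

```text
[ 0.5643 -0.2554  0.1281] [ 0.64  0.38 -0.48] 0.0006791778792560412
outline [[530.0, -73.0], [541.0, -64.0], [528.0, 39.0], [518.0, 44.0], [468.0, 40.0], [464.0, 28.0], [469.0, -72.0], [474.0, -76.0]]
hole 135 [14 13] [498.6 -50.9]
hole 137 [14 12] [497.8  19. ]
```

The top shim is now centred at (0.498,-0.016), yaw 1.58. The whole stack is within tolerance and the arm is clear, so I hand in.

```bash
python3 -c "
from plant import ctrl
print(ctrl.sign_off())"
```

```text
the job is handed in; nothing more can be done
None
```

I tightened the left, top and right nipples by two, one and three quarter turns, stacked all three shims on the larger plate, and handed the job in at about 58 s; the hand-in gave no verdict. The top shim slipped from the grip and was pushed straight, and the two beneath, which I judged only from the stack's outline, look within tolerance.

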